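Hook and drop a specimen tray onto the tray below

TASK

Stack the loose specimen tray, with its two specimens still in their compartments, on the tray that stands in the steel drip pan, the same way round: hook its heel pins under the lips of the lower tray's oblong slots, then let the toe end down so that its round pins drop into the sockets and it lies fully home and level. The lower tray has some play in the pan, so square it up or feel for it; do not force anything, and leave the bearing, the loupe and the round steel reference block where they are.

Things in the scene. Friction and masses are not known exactly. Their poses are not given: they have to be found in the camera images.
- pin_tray_mid (a point): Centre of the loose aluminium tray, half-way up: 27 mm over its pin tips, 15 mm over its underside, 15 mm under its rim. 112 mm long (x), 60 mm wide (y), 42 mm high with its four 12 mm pins; flat side walls. Grasp across the 60 mm at mid-length; about 0.4 kg loaded. The heel end (card holder) is -x, the toe end +x, z up; ends at x +-56.
- pin_tray_hooks (a point): Point between the feet of the two hooked heel pins, at the level of the pin tips, 47 mm to -x of the tray's centre. Each pin is an L seen from the side: a shank 6 mm thick (x -47.4 to -41.4 mm from the tray's centre), 11 mm wide at y +-20 mm, with a toe 5 mm thick at its foot that points to -x as far as x -51.9 mm.
- pin_tray_pins (a point): Point between the tips of the two round toe pins, 48.5 mm to +x of the tray's centre; pins 8 mm in diameter with tapered tips, 12 mm long, at y +-20 mm.
- pan_mid (a point): Centre of the floor (2 mm thick) of a fixed steel drip pan, 129 x 82 mm inside, walls 1.5 mm thick and 10 mm high; x along it, z up. The bottom tray stands loose in it (not listed: up to 5 mm off in x, 6 mm in y, 0.06 rad in yaw, heel to -x). When the upper tray is home its centre is 57 mm above this floor; where in the pan the stack stands does not matter.
- pan_heel_wall (a point): Top of the inner face of the pan's -x wall, at its middle, 64.5 mm from the centre. The bottom tray is the same 112 x 60 mm tray on a 114 x 62 mm steel plate with rubber feet; rim 42 mm over the pan's floor, about 0.8 kg, slides at 5 to 12 N. Pushed to -x until its plate meets this wall, its centre is 57 mm to +x of the wall; closing a gripper on its sides squares it to the fingers.
- pan_toe_wall (a point): The same point on the +x wall. Heel slots in the bottom tray's rim (lengths from that tray's centre): two, 14 mm deep, open on top over x -48 to -32 mm, 15 mm wide at y +-19.5 mm; the rim from x -56 to -48 is a lip 4 mm thick, undercut as far as x -53, for the hooks. Toe sockets: two, round, 10 mm in diameter, 14 mm deep, at x +48.5, y +-20 mm.
- pin_tray: The loose tray; origin at pin-tip level, 27 mm below its centre, same axes. A level tray cannot enter the one below (its hooks meet the lips): it goes in tilted heel-down by about 10 degrees and 5 mm too far to +x, then to -x till the shanks meet the lip edges (0.6 mm past home), then the toe end down. Home: its underside lies on the lower rim, centres above each other.
- pan: The pan; origin at bench level under its centre, same axes, 2 mm below the floor point.
- puck_heel_mid (a point): Centre of the round mounted specimen (30 mm in diameter, 19 mm high, about 30 g) lying loose in the heel compartment of the loose tray; the compartment leaves it about 2 mm of play in x and 12 mm in y to each side.
- puck_toe_mid (a point): Centre of the round mounted specimen (30 mm in diameter, 16 mm high, about 26 g) lying loose in the toe compartment of the loose tray.
- bearing_mid (a point): Centre of a ball bearing lying flat, 35 mm in diameter, 11 mm high: leave alone.
- loupe_mid (a point): Centre of a small loupe lying flat, 34 x 67 x 12 mm: leave alone. Behind it and behind both trays tall machines stand from 0.55 m ahead of the base onwards: carry things round in front of them.
- ref_block_mid (a point): Centre of a flat round steel hardness reference block, 56 mm in diameter, 16 mm high: leave alone.
Mind the look-alikes: they are no part of the job. What is shaped like the part that bears puck_toe_mid but pink is not meant.

How it is judged:
By the outcome, as a careful person would: the job done as asked, in the order asked, and still so for the second after the job is handed in, with the robot touching nothing.
It also fails if it takes over 61 s, if anything falls off the work surface, if the arm or the gripper's body presses on something with over 40 N, if the wrist force passes 120 N, or if a joint passes its speed limit or range.

ROBOT

A 6-joint arm with a two-finger parallel gripper is mounted at the origin on a cart in front of the work surface, level with it; the furniture and walls round the work are solid. World frame = base frame: x ahead of the robot, y to its left, z up, the work surface at z = 0. Lengths are in m, angles in degrees, forces in N, time in s.
With the tool pointing down it reaches from about 0.325 to 0.775 m from the base axis. Payload 5.5 kg.
Tool frame: the origin (TCP) lies on the mounting face of the last link; the fingertips stand 173 mm ahead of it and the grasp point (between the pads) lies 155 mm ahead of it; z points along the fingers, y is the direction in which the jaws open and shut (so a half turn about z gives the same grasp; the last joint's range is limited). The gripper opens to 85 mm and grips with 20 to 120 N. Pads are 22 mm wide; open, the fingers measure 114 mm over their backs; the gripper's body (76 mm by 85 mm) begins 54 mm behind the grasp point. The pads swing forward as they close: fully open they stand 13 mm farther back than shut.
Start: joints at [-77.619, 5.22, 70.514, -0, 104.267, -3.249], TCP at [0.162, -0.578, 0.405] pointing down, gripper open.
Joint ranges: [-164.24, 164.24], [-49.07, 125.15], [9.68, 141.18], [-86.29, 266.29], [3.28, 154.24], [-151.56, 151.56]. Speed limits (degrees/s): [147.25, 147.25, 172.46, 180, 180, 180].

INTERFACE

Orientations are given as [roll, pitch, yaw] about the fixed x, y, z axes, in that order (R = Rz(yaw) Ry(pitch) Rx(roll)).
In Python, from station import manip gives the robot as it stands.
- The arm moves only by the tool servo_tool, never from a script. Its argument "steps" is a list of rows, each an object with "dp": the shift along the tool's x, y, z in cm, a list of three; "delta_rot": the turn, a rotation vector about the tool's x, y, z in degrees, a list of three; "grip": the closure, from -1 (fully open) to 1 (shut). A call has 1 to 12 rows; each row shifts and turns the commanded pose from where the row before left it, along the tool's axes as they then stand; what a row does not reach is not made up. A row lasts 1/8 s, in which the tool goes at most 62.5 mm and 10.7 degrees, less where a joint would pass 70% of its speed; a pose out of reach is approached as far as the arm can. A call with a gripper value outside its range is refused whole. The fingers move at their own pace and stop on an object; "newtons" is the grip in N (left out, the last holds). Time passes only in rows, so rows that do not move let the fingers close. It gives the time, the measured TCP pose, the force and the opening at its end, in the units of the state.
- manip.read_state(): the state, without advancing time (a new reading comes with each control period).
- manip.capture(name): name is "scene" or "top"; returns a dict with "frame" (384x512x3 uint8, red, green, blue), "K" (3x3 intrinsics, pixels), "pose" (4x4, takes a point from camera to world coordinates). Camera axes: x right, y down, z forward; pixel columns grow to the right and rows downward; lengths in m; the calibration is good to about 2 mm. A picture is of the moment at which its call begins. There is no depth.
- manip.finish_job(): hands the job in, once; it reports no verdict.
Trained networks look in the newest picture that a camera, given by its name, has taken for a name from the list of things; names that differ only in an ending like _2 or _b are one class to them, and where a whole thing is asked for, a point or a joint stands for the part that bears it (a point fixed in the world has none). Each returns a list of dicts, best first, with "confidence" (0 to 1); they miss things now and then, are a little off and sometimes report something else, mostly with a low value. They report only what shows in the picture. A call takes as long as a camera call. They do not tell look-alikes from the thing itself.
- manip.spot_in(camera, thing): "location" ([x, y, z] in m, in the coordinates of the camera as it stood for that picture, good to about 4 mm: the middle of the surface that is visible of it).
- manip.outline_of(camera, thing): "region" (384x512 bool, what is visible of it).
The state is a dict: "clock": time; "qpos": joint angles; "qd": joint speeds; "joint_torque": joint torques, N m; "eef_pos": TCP position; "tcp_rot": TCP orientation; "wrist_force": force on the tool from outside, world axes, zero at the start; "moment": the same for the moment, N m; "finger_gap": finger opening in m.
Only numpy, scipy, OpenCV 4.12 (cv2) and the standard library are available. Lean on these libraries where they do the work, as an engineer would, in place of code of your own. Each camera call takes 0.05 s, during which the arm holds its last target.

## Working session

There is one attempt and no reset: what is moved stays moved. The work goes in short steps, Python scripts to look and compute and a tool call to move; the robot and the scene stay as the last step left them, time stands still between calls to the robot, and variables do not carry over. Pictures are saved under pics/ and viewed, and the job is handed in when it is done.

Besides the shell and the picture viewer there is one more tool, called by a JSON object that holds its "op" and its "data". servo_tool: Moves the arm, as the interface text tells. Its arguments: {"type":"object","properties":{"steps":{"type":"array","items":{"type":"object","properties":{"dp":{"type":"array","items":{"type":"number"}},"delta_rot":{"type":"array","items":{"type":"number"}},"grip":{"type":"number"}}}},"newtons":{"type":"number"}},"required":["steps"]}

```bash
mkdir -p pics; ls
cat > h.py <<'E'
import numpy as np, cv2
from station import manip
from scipy.spatial.transform import Rotation as R
def cap(cam,name=None):
    c=manip.capture(cam)
    if name: cv2.imwrite(f'pics/{name}.png',c['frame'][:,:,::-1])
    return c
def toW(c,p): p=np.array(p); return c['pose'][:3,:3]@p+c['pose'][:3,3]
def proj(c,P):
    P=np.atleast_2d(P); q=(P-c['pose'][:3,3])@c['pose'][:3,:3]; u=q@c['K'].T; return u[:,:2]/u[:,2:]
def ray(c,uv,z):
    d=c['pose'][:3,:3]@np.linalg.inv(c['K'])@np.array([uv[0],uv[1],1.]); o=c['pose'][:3,3]; return o+d*(z-o[2])/d[2]
E
python3 - <<'E'
from h import *
np.set_printoptions(precision=4,suppress=True)
print(manip.read_state())
for cam in ['scene','top']:
    c=cap(cam,cam+'0'); print(cam,c['K'],c['pose'])
    for t in ['pin_tray_mid','pin_tray','pan_mid','pan','puck_heel_mid','puck_toe_mid','pan_heel_wall','pan_toe_wall','pin_tray_hooks','pin_tray_pins','ref_block_mid','loupe_mid','bearing_mid']:
        r=manip.spot_in(cam,t)
        print(t,[(np.round(toW(c,x['location']),4),np.round(proj(c,toW(c,x['location']))[0]),round(x['confidence'],2)) for x in r])
E
```

```text
pics
{'clock': 0.0, 'qpos': array([-77.6184,   5.2619,  70.5834,   0.0006, 104.2682,  -3.2467]), 'qd': array([-0.0451,  0.0085, -0.0029, -0.0626,  0.0567,  0.0465]), 'joint_torque': array([  0.0012, -45.8729, -41.8025,  -0.0001,   0.0115,   0.    ]), 'eef_pos': array([ 0.1617, -0.5779,  0.4035]), 'tcp_rot': array([-179.8867,   -0.007 ,   15.6284]), 'wrist_force': array([ 0.0102,  0.105 , -1.2261]), 'moment': array([-0.0041, -0.0258,  0.0004]), 'finger_gap': 0.08548481713438495}
scene [[483.3053   0.     259.1531]
 [  0.     483.3053 194.5555]
 [  0.       0.       1.    ]] [[ 0.9044 -0.2545  0.3424  0.0243]
 [-0.4265 -0.5566  0.7129 -1.0587]
 [ 0.0091 -0.7908 -0.612   0.8228]
 [ 0.      0.      0.      1.    ]]
pin_tray_mid [(array([ 0.4809, -0.3136,  0.0347]), array([296., 233.]), 0.72)]
pin_tray [(array([ 0.4782, -0.3131,  0.0383]), array([294., 232.]), 0.75)]
pan_mid [(array([ 0.4728, -0.0857,  0.0003]), array([253., 193.]), 0.64), (array([ 0.4761, -0.3122,  0.0345]), array([293., 233.]), 0.48)]
pan [(array([ 0.4724, -0.0869,  0.0055]), array([253., 191.]), 0.56)]
puck_heel_mid [(
[... 1817 characters left out ...]
11., 177.]), 0.42)]
pan_heel_wall [(array([ 0.4807, -0.0628,  0.002 ]), array([206., 190.]), 0.63)]
pan_toe_wall [(array([ 0.4807, -0.0655,  0.0021]), array([207., 190.]), 0.83)]
pin_tray_hooks [(array([ 0.4801, -0.3011,  0.0362]), array([312., 189.]), 0.97), (array([ 0.4789, -0.0642,  0.003 ]), array([206., 191.]), 0.58)]
pin_tray_pins [(array([ 0.4822, -0.3035,  0.035 ]), array([313., 188.]), 0.74), (array([ 0.4716, -0.3064,  0.0393]), array([315., 193.]), 0.64)]
ref_block_mid [(array([0.4565, 0.1358, 0.0206]), array([116., 199.]), 0.69)]
loupe_mid [(array([ 0.5434, -0.1684,  0.0099]), array([252., 162.]), 0.56)]
bearing_mid [(array([ 0.4569, -0.1718,  0.0079]), array([253., 200.]), 0.46)]
```

Run:
```python
import cv2
a=cv2.imread('pics/top0.png');b=cv2.imread('pics/scene0.png')
cv2.imwrite('pics/topL.png',cv2.resize(a,(768,576),interpolation=cv2.INTER_CUBIC))
cv2.imwrite('pics/sceneL.png',cv2.resize(b,(768,576),interpolation=cv2.INTER_CUBIC))
cv2.imwrite('pics/top_tray.png',cv2.resize(a[140:240,260:390],None,fx=6,fy=6,interpolation=cv2.INTER_CUBIC))
cv2.imwrite('pics/top_pan.png',cv2.resize(a[140:240,150:270],None,fx=6,fy=6,interpolation=cv2.INTER_CUBIC))
```

```text
(no output)
```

View pics/topL.png

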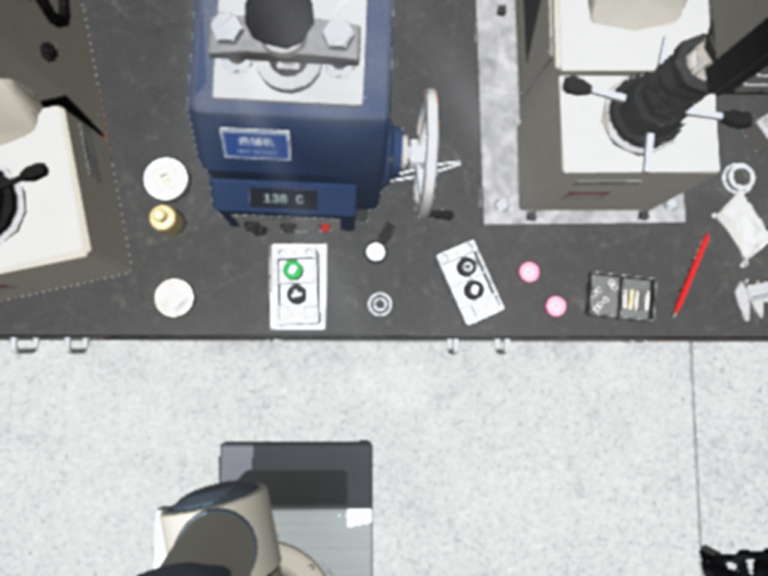

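View pics/sceneL.png

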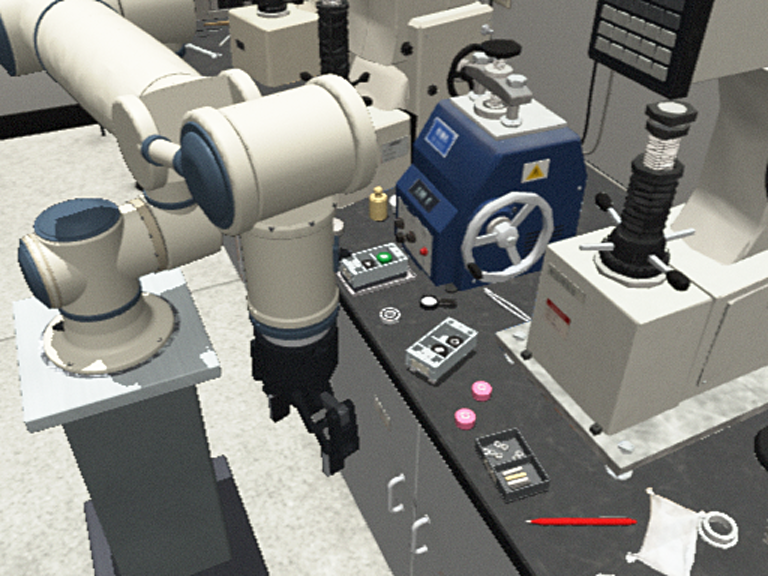

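View pics/top_tray.png

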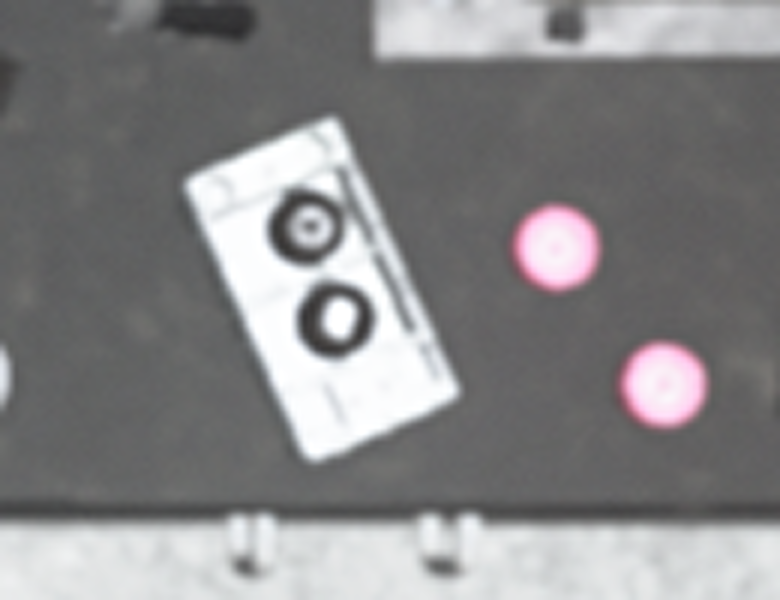

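View pics/top_pan.png

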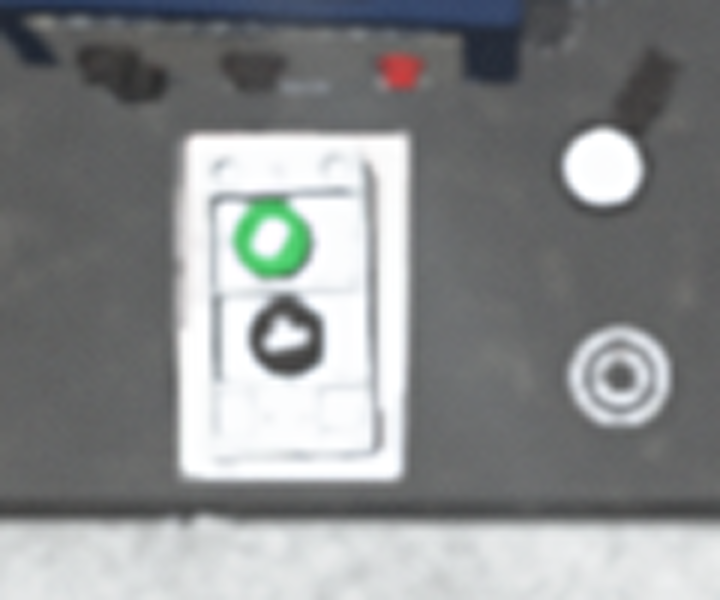

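The top view shows the pan tray at about (207,190), with the green puck and its sockets at the image top, so toe is +x. The loose tray is at about (312,189) holding two dark pucks, with its toe at the upper left and a yaw of about +24°. Two lookalike pink pucks lie at (354,182) and (370,203) and are not meant. Next I fit the poses precisely.

```bash
cat > fit.py <<'E'
from h import *
from scipy.optimize import minimize
def boxpts(x,y,yaw,lx,ly,z0,z1):
    c,s=np.cos(yaw),np.sin(yaw)
    return np.array([[x+c*a-s*b,y+s*a+c*b,z] for z in (z0,z1) for a in(-lx/2,lx/2) for b in(-ly/2,ly/2)])
def sil(c,P):
    S=4
    h=cv2.convexHull((proj(c,P)).astype(np.float32))[:,0]
    m=np.zeros((384*S,512*S),np.uint8); cv2.fillConvexPoly(m,np.round((h+.5)*S-.5).astype(np.int32),255)
    return cv2.resize(m,(512,384),interpolation=cv2.INTER_AREA)/255.
def fit(c,mask,x0,dims,zs):
    M=mask.astype(float)
    f=lambda v: np.abs(sil(c,boxpts(v[0],v[1],v[2],*dims,*zs))-M).sum()
    best=minimize(f,x0,method='Nelder-Mead',options=dict(initial_simplex=[x0,np.add(x0,[.006,0,0]),np.add(x0,[0,.006,0]),np.add(x0,[0,0,.08])],xatol=1e-5,fatol=.1))
    return best.x,best.fun,M.sum()
E
python3 - <<'E'
from fit import *
np.set_printoptions(precision=4,suppress=True)
for cam in ['top','scene']:
    c=cap(cam)
    m=manip.outline_of(cam,'pin_tray'); print(cam,[ (r['confidence'],r['region'].sum()) for r in m])
    for r in m[:2]:
        x,f,n=fit(c,r['region'],[.48,-.303,.42],(.112,.06),(.012,.042)); print('tray',x[:2],np.degrees(x[2]),f,n)
    m=manip.outline_of(cam,'pan'); print([ (r['confidence'],r['region'].sum()) for r in m])
    for i,r in enumerate(m[:2]):
        x,f,n=fit(c,r['region'],[.478,-.066,.0],(.132,.085),(.0,.012)); print('pan',x[:2],np.degrees(x[2]),f,n)
        cv2.imwrite(f'pics/pm_{cam}{i}.png',r['region'].astype(np.uint8)[100:300,100:400]*255)
    fr=c['frame'].copy()
    np.savez(f'{cam}.npz',frame=fr,K=c['K'],pose=c['pose'])
E
```

```text
top [(0.61, np.int64(1216))]
tray [ 0.4824 -0.3039] 23.395437879149327 342.04705882352937 1216.0
[(0.71, np.int64(675))]
pan [ 0.4793 -0.0469] 0.6088182622730471 1552.2784313725492 675.0
scene [(0.57, np.int64(1069))]
tray [ 0.4845 -0.3026] 24.03528845850414 166.04313725490195 1069.0
[(0.59, np.int64(241))]
pan [ 0.4793 -0.0464] 1.491659620572542 772.835294117647 241.0
```

```bash
cat > ov.py <<'E'
from fit import *
def load(cam): d=np.load(cam+'.npz'); return dict(d)
def rect(c,img,x,y,yaw,lx,ly,z,col,off,s,cx=0,cy=0):
    P=[]
    for a,b in((-1,-1),(1,-1),(1,1),(-1,1)):
        a=a*lx/2+cx;b=b*ly/2+cy
        P.append([x+np.cos(yaw)*a-np.sin(yaw)*b,y+np.sin(yaw)*a+np.cos(yaw)*b,z])
    p=(proj(c,np.array(P))+.5-off)*s
    cv2.polylines(img,[np.round(p*16).astype(np.int32)],True,col,1,cv2.LINE_AA,4)
E
python3 - <<'E'
from ov import *
np.set_printoptions(precision=4,suppress=True)
for cam in ['top','scene']:
    c=load(cam); c0=cap(cam)
    res={}
    for t,d,z,x0 in(('pin_tray',(.112,.06),(.012,.042),[.482,-.303,.41]),('pan',(.132,.085),(0,.012),[.478,-.066,0])):
        r=manip.outline_of(cam,t)[0]['region'].astype(np.uint8)
        n,l,st,_=cv2.connectedComponentsWithStats(r); k=1+np.argmax(st[1:,4]); 
        pts=np.argwhere(r if t=='pan' else l==k)[:,::-1].astype(np.int32)
        m=np.zeros((384,512),np.uint8); cv2.fillConvexPoly(m,cv2.convexHull(pts),1)
        x,f,nn=fit(c,m,x0,d,z); print(cam,t,x[:2],np.degrees(x[2]),f,nn); res[t]=x
    s=8
    g=c['frame'][:,:,::-1].astype(float); g=np.clip((g/255)**2.2*255,0,255).astype(np.uint8)
    for t,o in (('pin_tray',(264,140)),('pan',(155,145))) if cam=='top' else (('pin_tray',(250,195)),('pan',(210,155))):
        im=cv2.resize(g[o[1]:o[1]+75,o[0]:o[0]+100],None,fx=s,fy=s,interpolation=cv2.INTER_CUBIC)
        cv2.imwrite(f'pics/raw_{cam}_{t}.png',im)
        x=res[t]
        if t=='pan': rect(c,im,*x,.132,.085,.012,(0,0,255),o,s)
        else: rect(c,im,*x,.112,.06,.042,(0,0,255),o,s)
        cv2.imwrite(f'pics/ov_{cam}_{t}.png',im)
E
```

```text
top pin_tray [ 0.4905 -0.2954] 19.25177687729079 3710.3137254901962 2252.0
top pan [ 0.4786 -0.0467] 0.693296512596606 46.48627450980392 2226.0
scene pin_tray [ 0.4841 -0.3028] 24.584216436127626 57.29019607843138 1229.0
scene pan [ 0.4778 -0.0561] -1.9014758468493438 415.4117647058823 615.0
```

View pics/ov_top_pan.png

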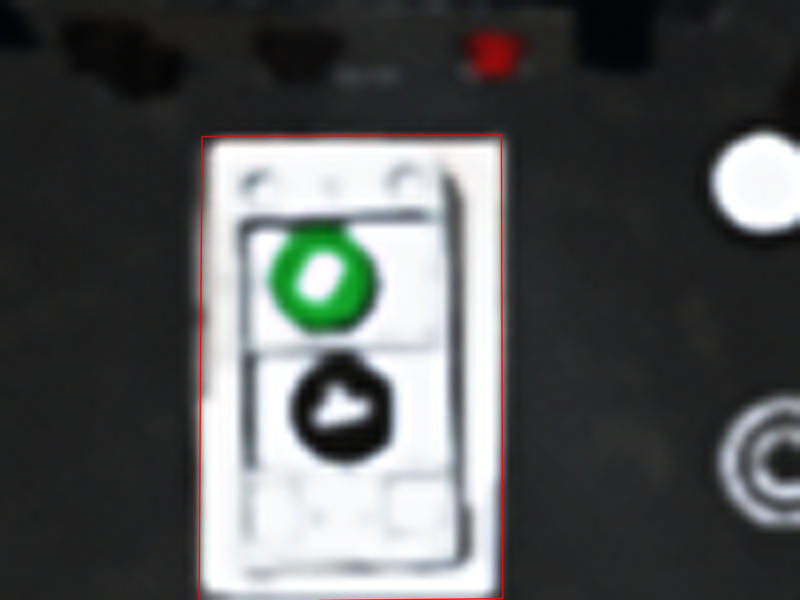

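View pics/ov_top_pin_tray.png

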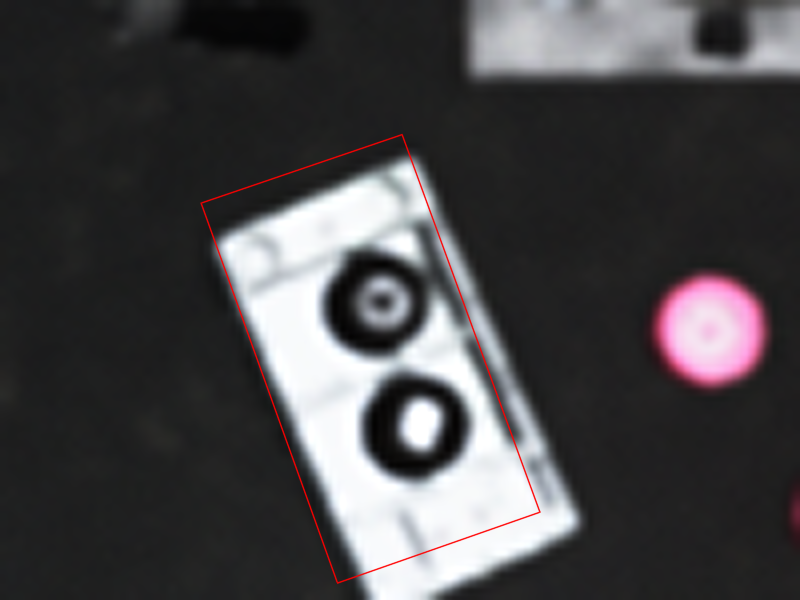

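View pics/ov_scene_pan.png

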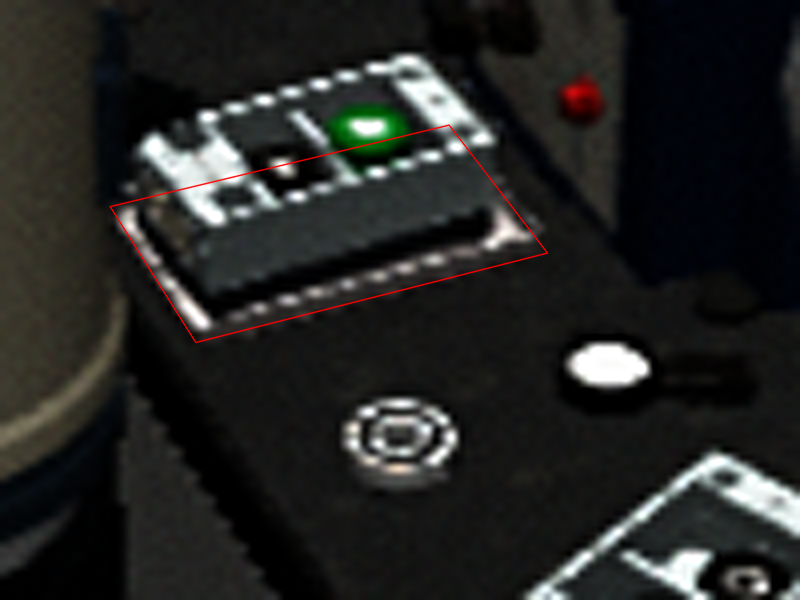

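View pics/ov_scene_pin_tray.png

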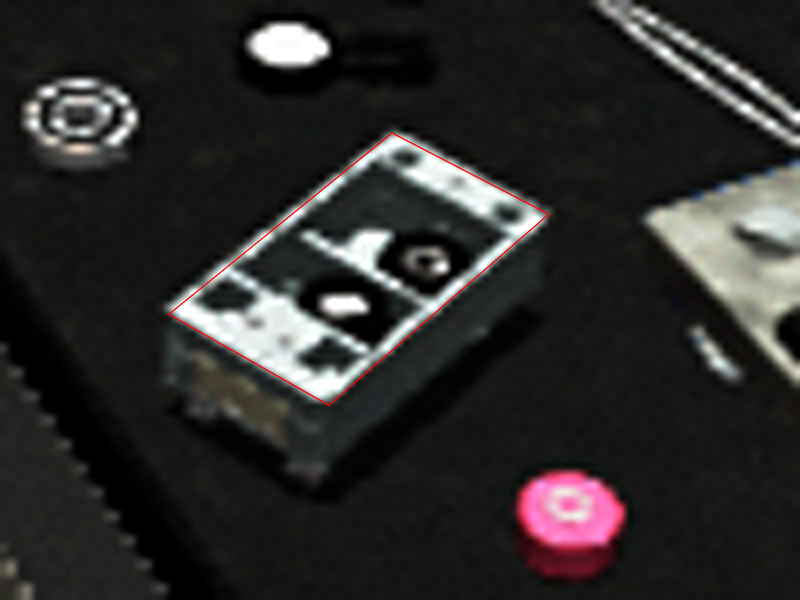

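Run:
```python
from ov import *
from scipy.optimize import least_squares
np.set_printoptions(precision=4,suppress=True)
def click(cam,off,pts,lx,ly,z,x0):
    c=load(cam); uv=(np.array(pts)+.5)/8-.5+np.array(off)
    W=np.array([ray(c,p,z)[:2] for p in uv])
    co=np.array([(-lx/2,-ly/2),(lx/2,-ly/2),(lx/2,ly/2),(-lx/2,ly/2)])
    def f(v):
        Rm=np.array([[np.cos(v[2]),-np.sin(v[2])],[np.sin(v[2]),np.cos(v[2])]]); return (co@Rm.T+v[:2]-W).ravel()
    r=least_squares(f,x0); print(cam,r.x[:2],np.degrees(r.x[2]),'res mm',r.fun*1e3)
# order: heel-right(-y), toe-right, toe-left, heel-left
click('scene',(210,155),[(212,225),(492,140),(415,55),(143,148)],.112,.06,.044,[.48,-.05,0])
click('top',(264,140),[(580,522),(413,157),(217,240),(375,608)],.112,.06,.042,[.48,-.3,.4])
click('top',(155,145),[(497,597),(502,138),(207,138),(201,597)],.132,.085,.012,[.48,-.05,0])
click('top',(155,145),[(460,560),(440,165),(240,165),(245,575)],.112,.06,.044,[.48,-.05,0])
c=load('top')
g=cv2.cvtColor(c['frame'],cv2.COLOR_RGB2GRAY)
for t,(x,y,w,h),d,z,x0 in(('tray',(264,140,75,80),(.112,.06),(.012,.042),[.484,-.303,.42]),('pan',(170,158,52,66),(.132,.085),(0,.012),[.478,-.047,0])):
    m=np.zeros((384,512),np.uint8); b=(g>150).astype(np.uint8); m[y:y+h,x:x+w]=b[y:y+h,x:x+w]
    n,l,st,_=cv2.connectedComponentsWithStats(m); k=1+np.argmax(st[1:,4]); pts=np.argwhere(l==k)[:,::-1].astype(np.int32)
    M=np.zeros((384,512),np.uint8); cv2.fillConvexPoly(M,cv2.convexHull(pts),1)
    r=fit(c,M,x0,d,z); print(t,r[0][:2],np.degrees(r[0][2]),r[1:])
```

```text
scene [ 0.4785 -0.0471] 4.452118122243418 res mm [-0.4868 -3.7254  2.2904 -0.555  -0.7631 -0.1137 -1.0404  4.3942]
top [ 0.4837 -0.3029] 23.22157172596394 res mm [-0.5278  1.089   0.3058  0.1459  0.4582  0.0169 -0.2363 -1.2519]
top [ 0.4784 -0.0471] 0.1467284724763395 res mm [-0.7244 -1.126   0.5513 -0.5724  0.9373  0.6905 -0.7642  1.0079]
top [ 0.4755 -0.0481] 2.506774647192205 res mm [-1.3014 -0.7785  1.6217 -2.5172 -0.6228  2.4665  0.3024  0.8292]
tray [ 0.4841 -0.3053] 23.323187872379794 (np.float64(86.10588235294118), np.float64(1542.0))
pan [ 0.4788 -0.0463] 0.39782520362288365 (np.float64(59.64313725490196), np.float64(2243.0))
```

View pics/raw_top_pin_tray.png

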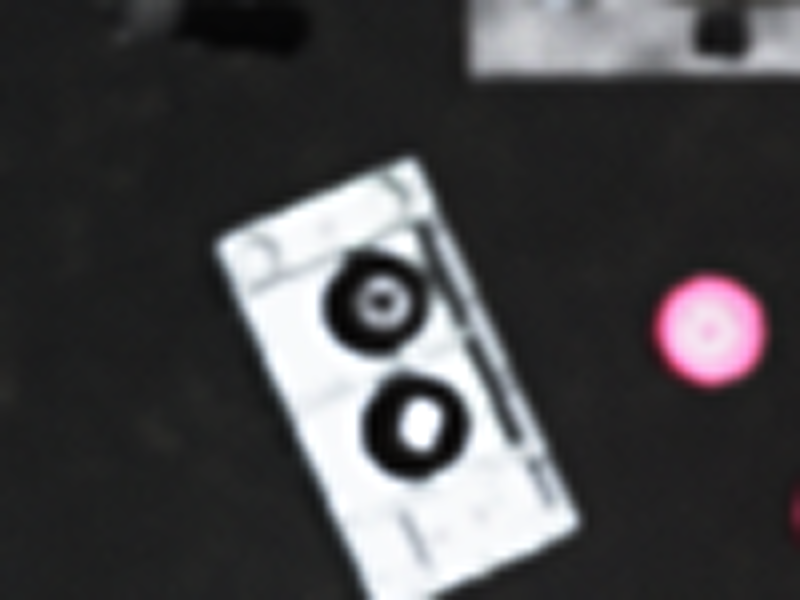

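{"op": "servo_tool", "data": {"steps": [{"delta_rot": [0, 0, 7.8], "grip": -1}, {"delta_rot": [0, 0, 7.8], "grip": -1}, {"dp": [2.9, -4.8, 1.0], "grip": -1}, {"dp": [2.9, -4.8, 1.0], "grip": -1}, {"dp": [2.9, -4.8, 1.0], "grip": -1}, {"dp": [2.9, -4.8, 1.0], "grip": -1}, {"dp": [2.9, -4.8, 1.0], "grip": -1}, {"dp": [2.9, -4.8, 1.0], "grip": -1}, {"dp": [2.9, -4.8, 1.0], "grip": -1}, {"dp": [2.9, -4.8, 1.0], "grip": -1}, {"dp": [2.9, -4.8, 1.0], "grip": -1}, {"dp": [2.9, -4.8, 1.0], "grip": -1}], "newtons": 40}}

```text
validation failed for argument at $.st...
```

{"op": "servo_tool", "data": {"steps": [{"dp": [0, 0, 0], "delta_rot": [0, 0, 7.8], "grip": -1}, {"dp": [0, 0, 0], "delta_rot": [0, 0, 7.8], "grip": -1}, {"dp": [2.9, -4.8, 1.0], "delta_rot": [0, 0, 0], "grip": -1}, {"dp": [2.9, -4.8, 1.0], "delta_rot": [0, 0, 0], "grip": -1}, {"dp": [2.9, -4.8, 1.0], "delta_rot": [0, 0, 0], "grip": -1}, {"dp": [2.9, -4.8, 1.0], "delta_rot": [0, 0, 0], "grip": -1}, {"dp": [2.9, -4.8, 1.0], "delta_rot": [0, 0, 0], "grip": -1}, {"dp": [2.9, -4.8, 1.0], "delta_rot": [0, 0, 0], "grip": -1}, {"dp": [2.9, -4.8, 1.0], "delta_rot": [0, 0, 0], "grip": -1}, {"dp": [2.9, -4.8, 1.0], "delta_rot": [0, 0, 0], "grip": -1}, {"dp": [2.9, -4.8, 1.0], "delta_rot": [0, 0, 0], "grip": -1}, {"dp": [2.9, -4.8, 1.0], "delta_rot": [0, 0, 0], "grip": -1}], "newtons": 40}}

```text
clock: 3.5
eef_pos: [0.452, -0.0959, 0.3048]
tcp_rot: [180.0, -0.1, 0.0]
wrist_force: [0.4, -0.8, -0.1]
finger_gap: 0.0853
```

{"op": "servo_tool", "data": {"steps": [{"dp": [2.6, -4.9, 0], "delta_rot": [0, 0, 0], "grip": -1}, {"dp": [0, 0, 4.5], "delta_rot": [0, 0, 0], "grip": -1}, {"dp": [0, 0, 3.0], "delta_rot": [0, 0, 0], "grip": -1}, {"dp": [0, 0, 0], "delta_rot": [0, 0, 0], "grip": -1}]}}

```text
clock: 4.0
eef_pos: [0.4765, -0.0483, 0.227]
tcp_rot: [-179.9, 0.3, 0.1]
wrist_force: [-0.2, -0.3, 0.0]
finger_gap: 0.0851
```

Run:
```python
from h import *
np.set_printoptions(precision=4,suppress=True)
print(manip.read_state()['eef_pos'])
c=cap('scene')
cv2.imwrite('pics/s1.png',cv2.resize(c['frame'][120:240,180:320,::-1],None,fx=5,fy=5,interpolation=cv2.INTER_CUBIC))
```

```text
[ 0.4765 -0.0483  0.227 ]
```

View pics/s1.png

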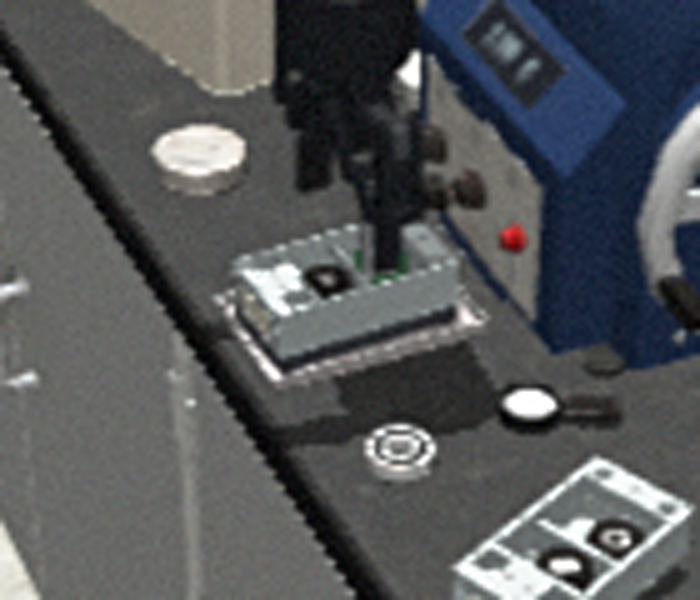

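The fingers (zoom about (390,250)) stand over the middle of the lower tray. I go down and close to square it.

{"op": "servo_tool", "data": {"steps": [{"dp": [0, 0, 2.0], "delta_rot": [0, 0, 0], "grip": -1}, {"dp": [0, 0, 1.6], "delta_rot": [0, 0, 0], "grip": -1}, {"dp": [0, 0, 0], "delta_rot": [0, 0, 0], "grip": -1}]}}

```text
clock: 4.42
eef_pos: [0.4771, -0.0488, 0.1933]
tcp_rot: [-180.0, 0.1, 0.0]
wrist_force: [-0.5, 0.4, -0.3]
finger_gap: 0.0856
```

{"op": "servo_tool", "data": {"steps": [{"dp": [0, 0, 0], "delta_rot": [0, 0, 0], "grip": 1}, {"dp": [0, 0, 0], "delta_rot": [0, 0, 0], "grip": 1}, {"dp": [0, 0, 0], "delta_rot": [0, 0, 0], "grip": 1}, {"dp": [0, 0, 0], "delta_rot": [0, 0, 0], "grip": 1}, {"dp": [0, 0, 0], "delta_rot": [0, 0, 0], "grip": 1}, {"dp": [0, 0, 0], "delta_rot": [0, 0, 0], "grip": 1}]}}

```text
clock: 5.18
eef_pos: [0.4779, -0.048, 0.1957]
tcp_rot: [-179.9, -0.2, 0.1]
wrist_force: [-1.8, 5.1, 5.3]
finger_gap: 0.0593
```

{"op": "servo_tool", "data": {"steps": [{"dp": [-0.15, 0, 0], "delta_rot": [0, 0, 0], "grip": 1}, {"dp": [-0.15, 0, 0], "delta_rot": [0, 0, 0], "grip": 1}, {"dp": [-0.1, 0, 0], "delta_rot": [0, 0, 0], "grip": 1}]}}

```text
clock: 5.55
eef_pos: [0.4747, -0.0486, 0.1957]
tcp_rot: [180.0, -0.4, 0.0]
wrist_force: [5.7, 1.3, 1.6]
finger_gap: 0.0592
```

{"op": "servo_tool", "data": {"steps": [{"dp": [-0.1, 0, 0], "delta_rot": [0, 0, 0], "grip": 1}, {"dp": [-0.1, 0, 0], "delta_rot": [0, 0, 0], "grip": 1}]}}

```text
clock: 5.8
eef_pos: [0.4727, -0.0488, 0.1957]
tcp_rot: [180.0, -0.4, 0.0]
wrist_force: [7.1, -0.3, 1.0]
finger_gap: 0.0593
```

{"op": "servo_tool", "data": {"steps": [{"dp": [-0.1, 0, 0], "delta_rot": [0, 0, 0], "grip": 1}, {"dp": [-0.1, 0, 0], "delta_rot": [0, 0, 0], "grip": 1}]}}

```text
clock: 6.05
eef_pos: [0.4716, -0.0488, 0.1962]
tcp_rot: [180.0, -0.6, -0.0]
wrist_force: [12.7, 1.0, -0.8]
finger_gap: 0.0591
```

{"op": "servo_tool", "data": {"steps": [{"dp": [-0.1, 0, 0], "delta_rot": [0, 0, 0], "grip": 1}]}}

```text
clock: 6.18
eef_pos: [0.471, -0.0488, 0.1966]
tcp_rot: [180.0, -0.7, -0.0]
wrist_force: [15.1, 1.2, -1.1]
finger_gap: 0.0591
```

{"op": "servo_tool", "data": {"steps": [{"dp": [-0.1, 0, 0], "delta_rot": [0, 0, 0], "grip": 1}]}}

```text
clock: 6.3
eef_pos: [0.4704, -0.0488, 0.1971]
tcp_rot: [180.0, -0.9, -0.0]
wrist_force: [16.8, 0.6, -1.1]
finger_gap: 0.0591
```

{"op": "servo_tool", "data": {"steps": [{"dp": [-0.05, 0, 0], "delta_rot": [0, 0, 0], "grip": 1}]}}

```text
clock: 6.42
eef_pos: [0.4701, -0.0488, 0.1973]
tcp_rot: [180.0, -0.9, -0.0]
wrist_force: [18.8, 1.2, -1.4]
finger_gap: 0.0593
```

{"op": "servo_tool", "data": {"steps": [{"dp": [0.1, 0, 0], "delta_rot": [0, 0, 0], "grip": 1}, {"dp": [0.1, 0, 0], "delta_rot": [0, 0, 0], "grip": 1}, {"dp": [0, 0, 0], "delta_rot": [0, 0, 0], "grip": -1}, {"dp": [0, 0, 0], "delta_rot": [0, 0, 0], "grip": -1}, {"dp": [0, 0, 0], "delta_rot": [0, 0, 0], "grip": -1}, {"dp": [0, 0, -2.5], "delta_rot": [0, 0, 0], "grip": -1}, {"dp": [0, 0, -4.5], "delta_rot": [0, 0, 0], "grip": -1}, {"dp": [0, 0, -3], "delta_rot": [0, 0, 0], "grip": -1}, {"dp": [0.7, 5.0, 0], "delta_rot": [0, 0, 0], "grip": -1}, {"dp": [0.7, 5.0, 0], "delta_rot": [0, 0, 0], "grip": -1}, {"dp": [0, 5.0, 0], "delta_rot": [0, 0, 0], "grip": -1}, {"dp": [0, 5.0, 0], "delta_rot": [0, 0, 0], "grip": -1}]}}

```text
clock: 7.92
eef_pos: [0.4827, -0.2502, 0.2935]
tcp_rot: [-180.0, 0.0, 0.0]
wrist_force: [0.6, 0.5, -0.3]
finger_gap: 0.0852
```

{"op": "servo_tool", "data": {"steps": [{"dp": [0, 5.3, 0], "delta_rot": [0, 0, 0], "grip": -1}, {"dp": [0, 0, 2], "delta_rot": [0, 0, -8], "grip": -1}, {"dp": [0, 0, 3], "delta_rot": [0, 0, -8], "grip": -1}, {"dp": [0, 0, 0], "delta_rot": [0, 0, -8], "grip": -1}, {"dp": [0, 0, 0], "delta_rot": [0, 0, 0], "grip": -1}]}}

```text
clock: 8.55
eef_pos: [0.4828, -0.3017, 0.2431]
tcp_rot: [-179.9, 0.0, 23.9]
wrist_force: [-0.4, -0.2, 0.5]
finger_gap: 0.0855
```

Run:
```python
from h import *
np.set_printoptions(precision=4,suppress=True)
s=manip.read_state();print(s['eef_pos'],s['tcp_rot'],s['clock'])
c=cap('top'); np.savez('top2.npz',**{k if k!='frame' else 'frame':c[k] for k in('frame','K','pose')})
c2=cap('scene'); np.savez('scene2.npz',**{k:c2[k] for k in('frame','K','pose')})
f=c2['frame'][:,:,::-1]; g=((f/255.)**2.2*255).astype(np.uint8)
cv2.imwrite('pics/s2.png',cv2.resize(g[155:230,210:310],None,fx=8,fy=8,interpolation=cv2.INTER_CUBIC))
cv2.imwrite('pics/s2b.png',cv2.resize(f[140:280,220:380],None,fx=5,fy=5,interpolation=cv2.INTER_CUBIC))
f=c['frame'][:,:,::-1]; g=((f/255.)**2.2*255).astype(np.uint8)
cv2.imwrite('pics/t2.png',cv2.resize(g[145:220,155:255],None,fx=8,fy=8,interpolation=cv2.INTER_CUBIC))
```

```text
[ 0.4828 -0.3017  0.2431] [-179.9432    0.0404   23.9481] 8.55
```

View pics/s2.png

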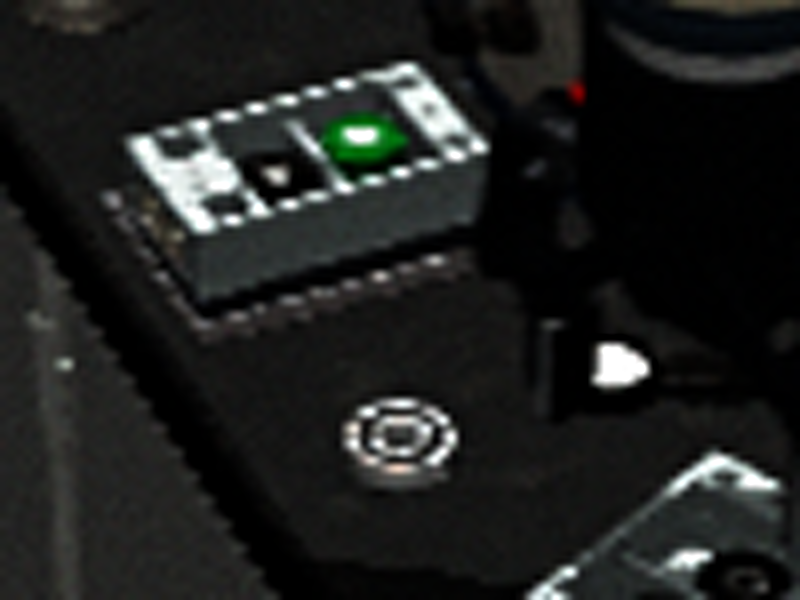

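View pics/s2b.png

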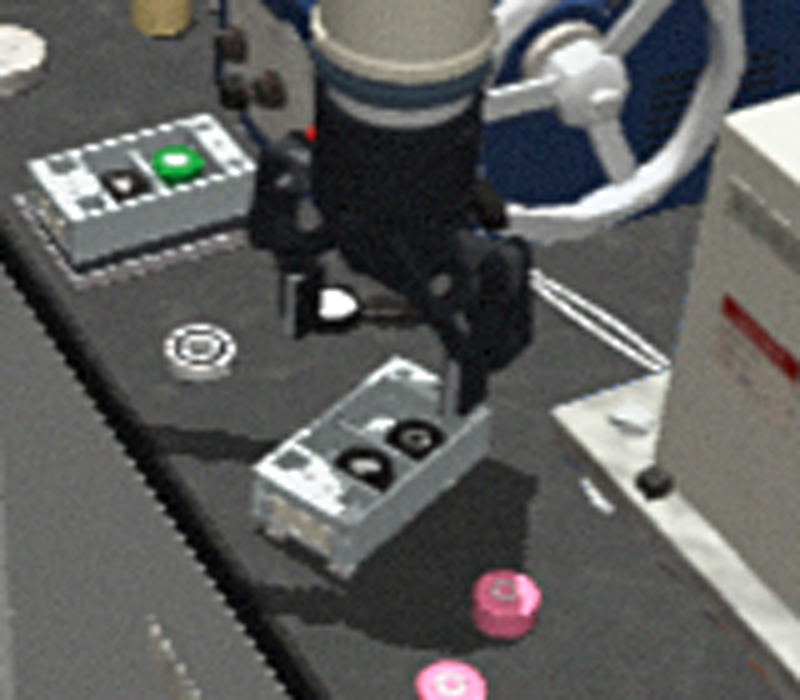

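View pics/t2.png

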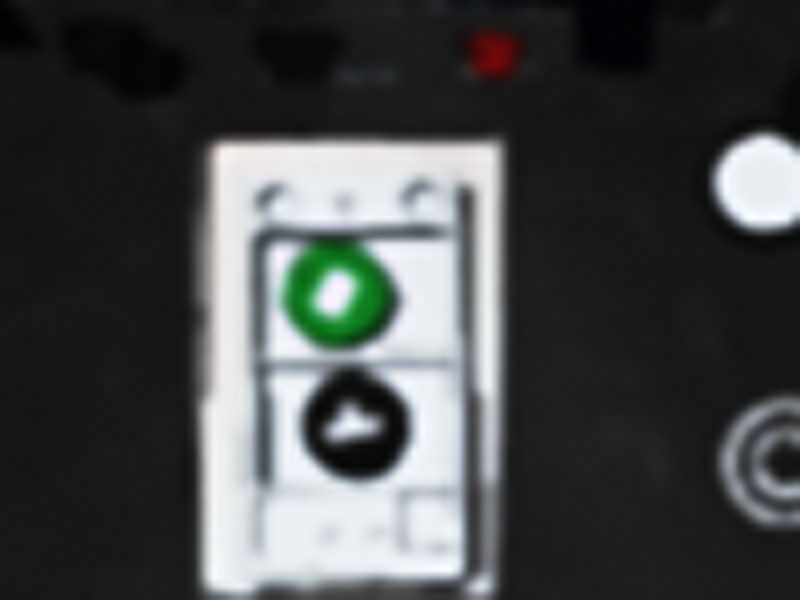

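{"op": "servo_tool", "data": {"steps": [{"dp": [0.06, 0.17, 2.8], "delta_rot": [0, 0, 0], "grip": -1}, {"dp": [0, 0, 2.0], "delta_rot": [0, 0, 0], "grip": -1}, {"dp": [0, 0, 1.0], "delta_rot": [0, 0, 0], "grip": -1}, {"dp": [0, 0, 0], "delta_rot": [0, 0, 0], "grip": -1}, {"dp": [0, 0, 0], "delta_rot": [0, 0, 0], "grip": -1}]}}

```text
clock: 9.28
eef_pos: [0.4845, -0.3032, 0.1867]
tcp_rot: [179.9, -0.0, 24.0]
wrist_force: [-0.2, 0.8, -0.5]
finger_gap: 0.0852
```

{"op": "servo_tool", "data": {"steps": [{"dp": [0, 0, 0], "delta_rot": [0, 0, 0], "grip": 1}, {"dp": [0, 0, 0], "delta_rot": [0, 0, 0], "grip": 1}, {"dp": [0, 0, 0], "delta_rot": [0, 0, 0], "grip": 1}, {"dp": [0, 0, 0], "delta_rot": [0, 0, 0], "grip": 1}, {"dp": [0, 0, 0], "delta_rot": [0, 0, 0], "grip": 1}, {"dp": [0, 0, 0], "delta_rot": [0, 0, 0], "grip": 1}], "newtons": 50}}

```text
clock: 10.02
eef_pos: [0.4846, -0.3031, 0.187]
tcp_rot: [179.9, -0.1, 24.0]
wrist_force: [1.2, 1.5, 5.7]
finger_gap: 0.0589
```

Run:
```python
from ov import *
np.set_printoptions(precision=4,suppress=True)
s=manip.read_state();print(s['eef_pos'],s['tcp_rot'],s['clock'],s['wrist_force'])
c2=cap('scene'); np.savez('scene3.npz',**{k:c2[k] for k in('frame','K','pose')})
f=c2['frame'][:,:,::-1]
cv2.imwrite('pics/s3.png',cv2.resize(f[160:280,230:370],None,fx=5.5,fy=5.5,interpolation=cv2.INTER_CUBIC))
# lower tray overlay on scene2, hypothesised pose
c=load('scene2'); f=((c['frame'][:,:,::-1]/255.)**2*255).astype(np.uint8)
im=cv2.resize(f[155:230,210:310],None,fx=8,fy=8,interpolation=cv2.INTER_CUBIC)
rect(c,im,.4715,-.0488,0,.112,.06,.044,(0,0,255),(210,155),8)
cv2.imwrite('pics/ov2.png',im)
```

```text
[ 0.4846 -0.3031  0.187 ] [179.911   -0.0634  24.0281] 10.025 [1.2281 1.4511 5.6597]
```

View pics/s3.png

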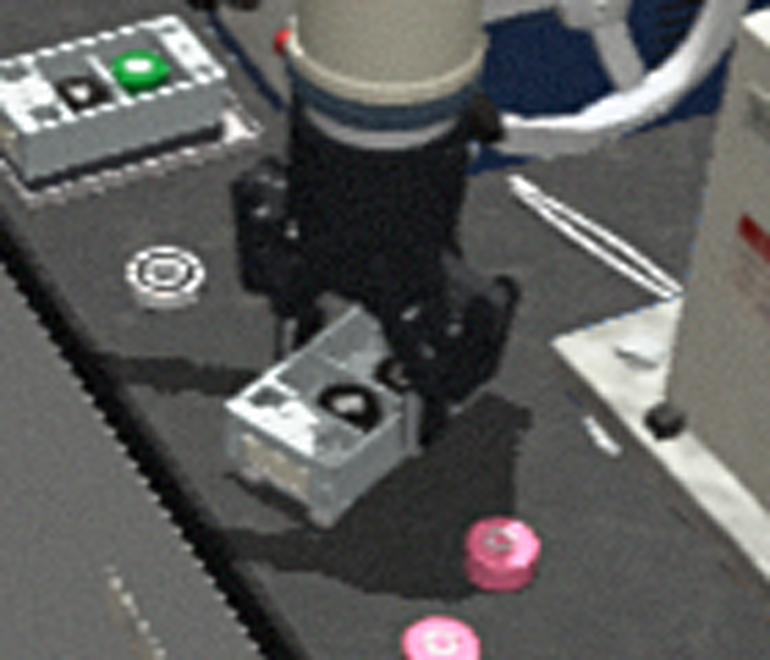

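View pics/ov2.png

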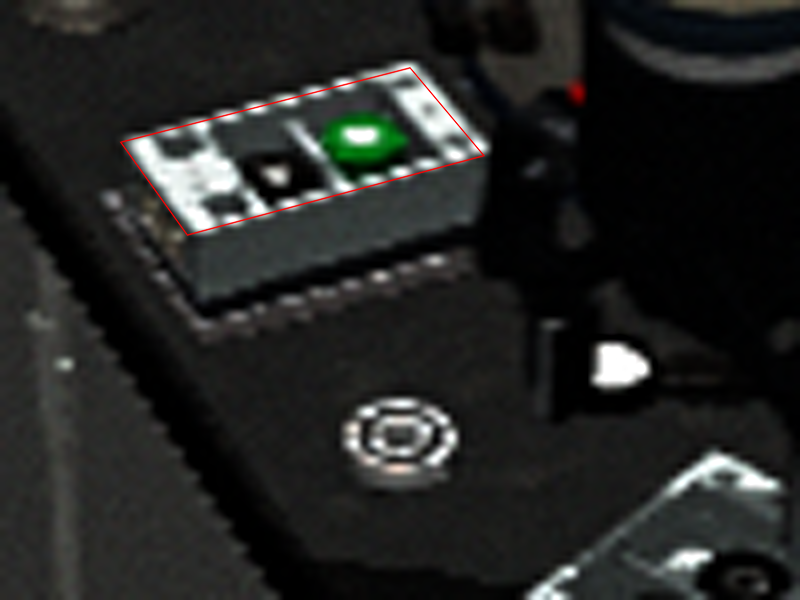

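Lower tray is squared at the heel wall: the predicted rim overlay agrees within about 1 mm. The loose tray is gripped with pads on its side walls and both pucks inside. I lift it and carry it round in front.

{"op": "servo_tool", "data": {"steps": [{"dp": [0, 0, -1], "delta_rot": [0, 0, 0], "grip": 1}, {"dp": [0, 0, -2], "delta_rot": [0, 0, 0], "grip": 1}, {"dp": [-2.5, -1.1, -3], "delta_rot": [0, 0, 0], "grip": 1}, {"dp": [-2.5, -1.1, -3], "delta_rot": [0, 0, 0], "grip": 1}, {"dp": [0, 0, -1], "delta_rot": [0, 0, 6], "grip": 1}, {"dp": [0, 0, 0], "delta_rot": [0, 0, 6], "grip": 1}, {"dp": [0, 0, 0], "delta_rot": [0, 0, 6], "grip": 1}, {"dp": [0, 0, 0], "delta_rot": [0, 0, 6], "grip": 1}]}}

```text
clock: 11.08
eef_pos: [0.4295, -0.3032, 0.2868]
tcp_rot: [180.0, -0.0, -0.2]
wrist_force: [-0.8, 0.3, -3.1]
finger_gap: 0.0593
```

{"op": "servo_tool", "data": {"steps": [{"dp": [0, -2.0, 0], "delta_rot": [0, 0, 0], "grip": 1}, {"dp": [0, -4.0, 0], "delta_rot": [0, 0, 0], "grip": 1}, {"dp": [0, -5.0, 0], "delta_rot": [0, 0, 0], "grip": 1}, {"dp": [0, -5.0, 0], "delta_rot": [0, 0, 0], "grip": 1}, {"dp": [0, -4.0, 0], "delta_rot": [0, 0, 0], "grip": 1}, {"dp": [0, -3.0, 0], "delta_rot": [0, 0, 0], "grip": 1}, {"dp": [0, -1.5, 0], "delta_rot": [0, 0, 0], "grip": 1}, {"dp": [0, 0, 0], "delta_rot": [0, 0, 0], "grip": 1}, {"dp": [0, 0, 0], "delta_rot": [0, 0, 0], "grip": 1}]}}

```text
clock: 12.2
eef_pos: [0.4295, -0.0587, 0.2858]
tcp_rot: [180.0, -0.0, 0.0]
wrist_force: [-0.1, 0.0, -3.4]
finger_gap: 0.059
```

```bash
cat > plan.py <<'E'
import numpy as np
H=np.array([.4720,-.0488,.059]); TC=(-.0005,.160)  # tray centre in tool x,z
def tcp(th,dx,h):  # dx,h in mm: centre offset from home x, height over lower rim
    t=np.radians(th); tx=np.array([np.cos(t),0,np.sin(t)]); tz=np.array([np.sin(t),0,-np.cos(t)])
    C=H+np.array([dx,0,h-15])/1e3
    return C-TC[0]*tx-TC[1]*tz
def center(pos,pitch):
    t=np.radians(-pitch); tx=np.array([np.cos(t),0,np.sin(t)]); tz=np.array([np.sin(t),0,-np.cos(t)])
    C=pos+TC[0]*tx+TC[1]*tz; d=(C-H)*1e3; return d[0],d[1],d[2]+15
def pts(th,dx,h):
    t=np.radians(th); f=lambda a,b:(a*np.cos(t)-b*np.sin(t)+dx, a*np.sin(t)+b*np.cos(t)+h)
    return {k:np.round(f(*v),1) for k,v in dict(heelcorner=(-56,-15),toetip=(-51.9,-27),toetop=(-51.9,-22),shankfoot=(-47.4,-22),shanktop=(-47.4,-15),shR=(-41.4,-27),shRtop=(-41.4,-15),pintip=(48.5,-27),pintop=(48.5,-15)).items()}
def lipdx(th,h): # dx at which shank left edge touches lip (z -4..0, x=-48)
    t=np.radians(th); b=np.linspace(-22,-15,200); X=-47.4*np.cos(t)-b*np.sin(t); Z=-47.4*np.sin(t)+b*np.cos(t)+h
    m=(Z<=0)&(Z>=-4)
    return -48-X[m].min() if m.any() else None
def delta(pos,rot,th,dx,h):
    "tool-frame dp (cm) after/before turning: uses current tool axes; then turn"
    from scipy.spatial.transform import Rotation as R
    T=tcp(th,dx,h); Rm=R.from_euler('xyz',rot,degrees=True).as_matrix()
    return np.round((Rm.T@(T-pos))*100,2), th-(-rot[1])
E
python3 - <<'E'
from plan import *
p=np.array([.4295,-.0587,.2858])
print(tcp(10,1.7,40),delta(p,[180,0,0],10,1.7,40)); print(pts(10,1.7,40)); print(pts(10,1.7,25.3)); print(lipdx(10,25.3))
for th in (10,9,8,7,6,5,4,3,2,1,0):
    t=np.radians(th); h=56*np.sin(t)+15*np.cos(t)+.4
    l=lipdx(th,h); print(th,round(h,2),l if l is None else round(l,2),pts(th,(l or 0)+.4,h)['pintip'])
E
```

```text
[ 0.4464087  -0.0488      0.24165606] (array([ 1.69, -0.99,  4.41]), 10)
{'heelcorner': array([-50.8,  15.5]), 'toetip': array([-44.7,   4.4]), 'toetop': array([-45.6,   9.3]), 'shankfoot': array([-41.2,  10.1]), 'shanktop': array([-42.4,  17. ]), 'shR': array([-34.4,   6.2]), 'shRtop': array([-36.5,  18. ]), 'pintip': array([54.2, 21.8]), 'pintop': array([52.1, 33.6])}
{'heelcorner': array([-50.8,   0.8]), 'toetip': array([-44.7, -10.3]), 'toetop': array([-45.6,  -5.4]), 'shankfoot': array([-41.2,  -4.6]), 'shanktop': array([-42.4,   2.3]), 'shR': array([-34.4,  -8.5]), 'shRtop': array([-36.5,   3.3]), 'pintip': array([54.2,  7.1]), 'pintop': array([52.1, 18.9])}
-4.334086405018212
10 24.9 -4.26 [48.6  6.7]
9 23.98 -3.81 [48.7  4.9]
8 23.05 -3.37 [48.8  3.1]
7 22.11 -2.96 [48.9  1.2]
6 21.17 -2.57 [48.9 -0.6]
5 20.22 -2.19 [48.9 -2.4]
4 19.27 -1.83 [48.8 -4.3]
3 18.31 -1.5 [48.8 -6.1]
2 17.35 -1.18 [48.6 -7.9]
1 16.38 -0.88 [48.5 -9.8]
0 15.4 -0.6 [ 48.3 -11.6]
```

{"op": "servo_tool", "data": {"steps": [{"dp": [0.8, -0.5, 0], "delta_rot": [0, 3, 0], "grip": 1}, {"dp": [0.8, -0.5, 0], "delta_rot": [0, 4, 0], "grip": 1}, {"dp": [0, 0, 1.2], "delta_rot": [0, 3, 0], "grip": 1}, {"dp": [0, 0, 1.2], "delta_rot": [0, 0, 0], "grip": 1}, {"dp": [0, 0, 0], "delta_rot": [0, 0, 0], "grip": 1}, {"dp": [0, 0, 0], "delta_rot": [0, 0, 0], "grip": 1}]}}

```text
clock: 12.95
eef_pos: [0.4491, -0.0485, 0.2624]
tcp_rot: [180.0, -9.9, 0.0]
wrist_force: [0.1, -0.2, -3.0]
finger_gap: 0.0592
```

Run:
```python
from plan import *; from ov import *
np.set_printoptions(precision=4,suppress=True)
s=manip.read_state(); print(s['eef_pos'],s['tcp_rot'],s['wrist_force'],s['moment'],s['clock'])
print(center(s['eef_pos'],s['tcp_rot'][1]),delta(s['eef_pos'],s['tcp_rot'],10,1.7,40))
for cam,o in(('scene',(205,140)),('top',(165,140))):
    c=cap(cam); np.savez(cam+'4.npz',**{k:c[k] for k in('frame','K','pose')})
    f=((c['frame'][:,:,::-1]/255.)**1.6*255).astype(np.uint8)
    cv2.imwrite(f'pics/{cam}4.png',cv2.resize(f[o[1]:o[1]+75,o[0]:o[0]+100],None,fx=8,fy=8,interpolation=cv2.INTER_CUBIC))
```

```text
[ 0.4491 -0.0485  0.2624] [179.9972  -9.9474   0.0042] [ 0.1009 -0.2321 -3.0133] [-0.0366  0.1301 -0.029 ] 12.95
(np.float64(4.255483429629003), np.float64(0.25498858536955604), np.float64(60.76429060441625)) (array([-0.63,  0.03,  2.  ]), np.float64(0.05261178646456166))
```

View pics/scene4.png

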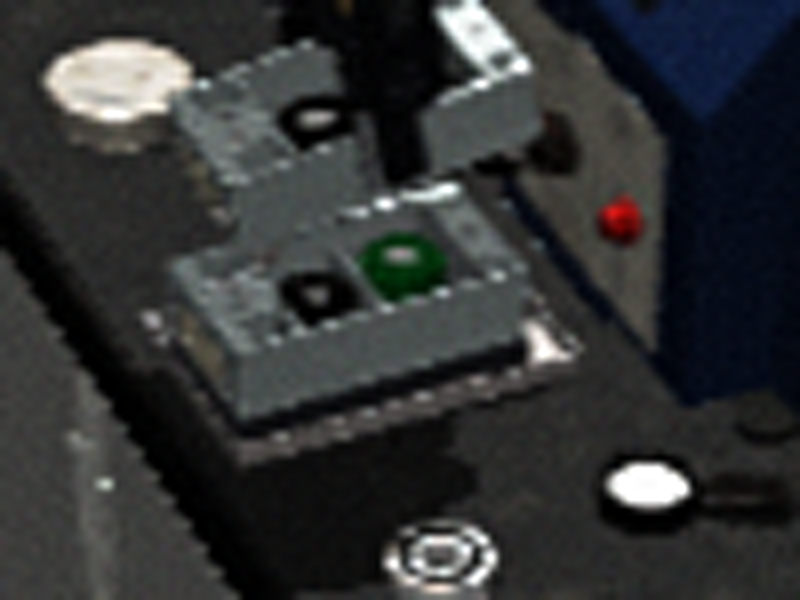

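View pics/top4.png

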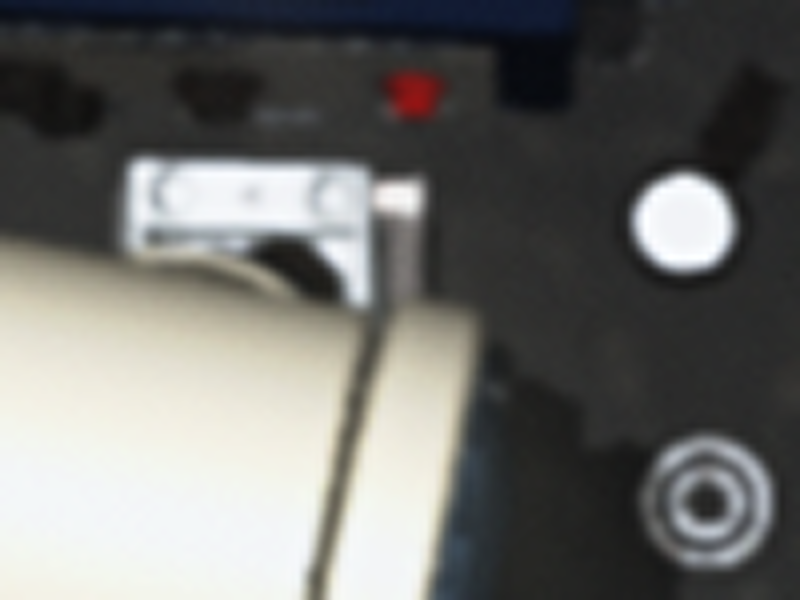

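```bash
cat > ov4.py <<'E'
from plan import *; from ov import *
def rimpts(th,dx,dy,h,zr):
    t=np.radians(th); P=[]
    for a,b in((-56,-30),(56,-30),(56,30),(-56,30)):
        P.append(H+np.array([a*np.cos(t)-zr*np.sin(t)+dx,b+dy,a*np.sin(t)+zr*np.cos(t)+h-15])/1e3)
    return np.array(P)
def draw(cam,f,o,s,poses,out,gam=1.6):
    c=load(f); g=((c['frame'][:,:,::-1]/255.)**gam*255).astype(np.uint8)
    im=cv2.resize(g[o[1]:o[1]+75,o[0]:o[0]+100],None,fx=s,fy=s,interpolation=cv2.INTER_CUBIC)
    for (th,dx,dy,h),col in poses:
        for zr in (15,-15):
            p=(proj(c,rimpts(th,dx,dy,h,zr))+.5-o)*s
            cv2.polylines(im,[np.round(p*16).astype(np.int32)],True,col,1,cv2.LINE_AA,4)
    cv2.imwrite(out,im)
E
python3 - <<'E'
from ov4 import *
poses=[((9.95,4.26,.25,60.8),(0,0,255)),((0,0,0,-15),(0,255,255))]
draw('scene','scene4',(205,140),8,poses,'pics/ov4s.png'); draw('top','top4',(165,140),8,poses,'pics/ov4t.png',2.2)
E
```

```text
(no output)
```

View pics/ov4s.png

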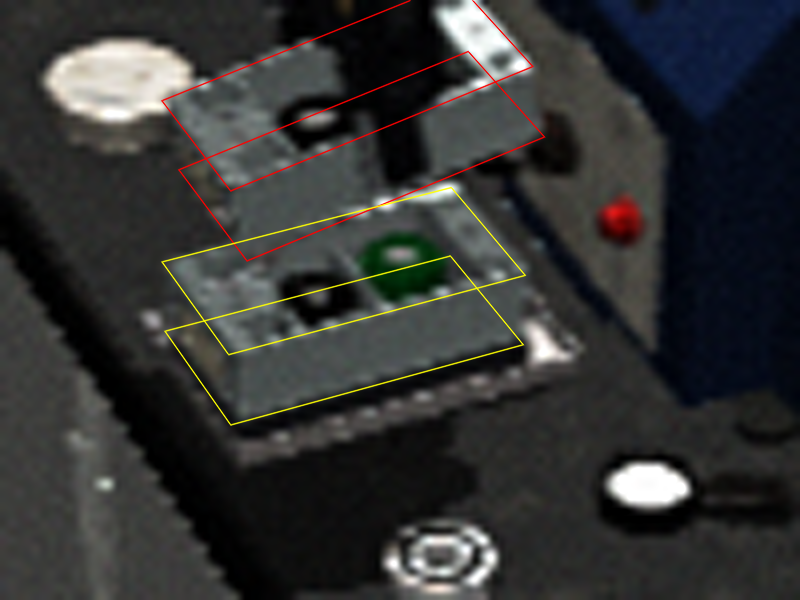

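View pics/ov4t.png

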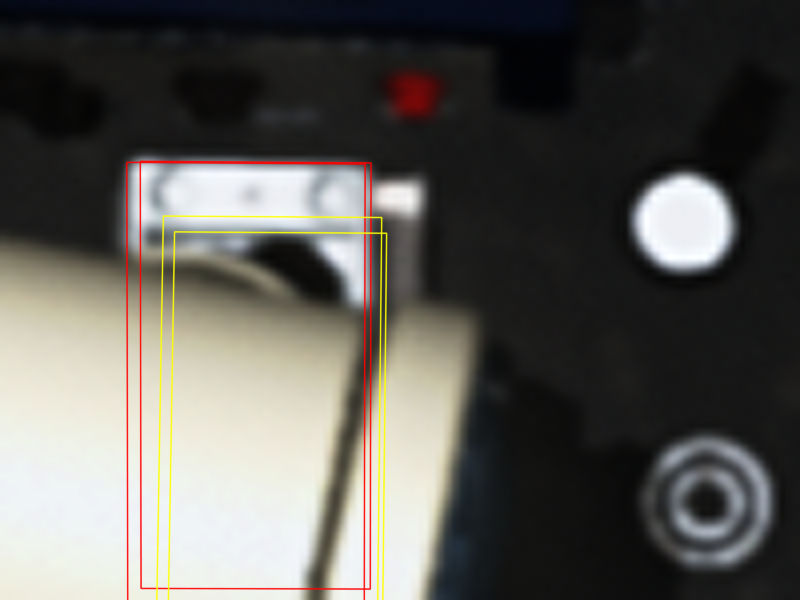

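{"op": "servo_tool", "data": {"steps": [{"dp": [-0.6, 0.03, 0.7], "delta_rot": [0, 0, 0], "grip": 1}, {"dp": [0, 0, 0.8], "delta_rot": [0, 0, 0], "grip": 1}, {"dp": [0, 0, 0.5], "delta_rot": [0, 0, 0], "grip": 1}, {"dp": [0, 0, 0], "delta_rot": [0, 0, 0], "grip": 1}, {"dp": [0, 0, 0], "delta_rot": [0, 0, 0], "grip": 1}]}}

```text
clock: 13.68
eef_pos: [0.4467, -0.0485, 0.2418]
tcp_rot: [180.0, -10.0, 0.0]
wrist_force: [-0.7, -0.1, -3.5]
finger_gap: 0.0588
```

```bash
cat > st.py <<'E'
from plan import *; from h import *
import sys
np.set_printoptions(precision=4,suppress=True)
s=manip.read_state(); print(s['eef_pos'],s['tcp_rot'],s['wrist_force'],s['moment'],s['clock'])
print('dx,dy,h',np.round(center(s['eef_pos'],s['tcp_rot'][1]),2))
a=list(map(float,sys.argv[1:]))
for i in range(0,len(a),3): print(a[i:i+3],delta(s['eef_pos'],s['tcp_rot'],*a[i:i+3]))
E
python3 st.py 9.95 2 33 9.95 2 25.5
```

```text
[ 0.4467 -0.0485  0.2418] [179.999  -10.0107   0.0331] [-0.7045 -0.0835 -3.4671] [-0.0716  0.1385 -0.0059] 13.675
dx,dy,h [ 2.    0.28 40.14]
[9.95, 2.0, 33.0] (array([-0.11,  0.03,  0.7 ]), np.float64(-0.060730512392829894))
[9.95, 2.0, 25.5] (array([-0.24,  0.03,  1.44]), np.float64(-0.060730512392829894))
```

{"op": "servo_tool", "data": {"steps": [{"dp": [-0.06, 0.03, 0.35], "delta_rot": [0, 0, 0], "grip": 1}, {"dp": [-0.06, 0, 0.35], "delta_rot": [0, 0, 0], "grip": 1}]}}

```text
clock: 13.92
eef_pos: [0.4467, -0.049, 0.2346]
tcp_rot: [180.0, -10.0, 0.0]
wrist_force: [-0.3, -2.2, -2.5]
finger_gap: 0.0599
```

{"op": "servo_tool", "data": {"steps": [{"dp": [-0.04, 0, 0.25], "delta_rot": [0, 0, 0], "grip": 1}]}}

```text
clock: 14.05
eef_pos: [0.4467, -0.0491, 0.232]
tcp_rot: [179.9, -10.0, 0.0]
wrist_force: [1.3, -1.9, -1.4]
finger_gap: 0.0592
```

{"op": "servo_tool", "data": {"steps": [{"dp": [-0.04, 0, 0.25], "delta_rot": [0, 0, 0], "grip": 1}]}}

```text
clock: 14.18
eef_pos: [0.4468, -0.0491, 0.2296]
tcp_rot: [179.9, -10.0, 0.0]
wrist_force: [0.3, -3.1, -1.5]
finger_gap: 0.0595
```

```bash
python3 st.py 9.95 2 25.5
```

```text
[ 0.4468 -0.0491  0.2296] [179.9485 -10.0282   0.03  ] [ 0.2675 -3.132  -1.5125] [-0.4544  0.2471  0.022 ] 14.175
dx,dy,h [ 2.15 -0.29 27.93]
[9.95, 2.0, 25.5] (array([-0.03, -0.03,  0.24]), np.float64(-0.0782051659589662))
```

{"op": "servo_tool", "data": {"steps": [{"dp": [0, 0.06, 0], "delta_rot": [0, 0, 0], "grip": 1}]}}

```text
clock: 14.3
eef_pos: [0.4467, -0.0494, 0.2292]
tcp_rot: [-180.0, -10.0, 0.0]
wrist_force: [0.9, -0.9, -3.3]
finger_gap: 0.0591
```

{"op": "servo_tool", "data": {"steps": [{"dp": [-0.03, 0.0, 0.15], "delta_rot": [0, 0, 0], "grip": 1}]}}

```text
clock: 14.42
eef_pos: [0.4467, -0.0494, 0.228]
tcp_rot: [-180.0, -10.0, 0.0]
wrist_force: [0.6, -0.9, -2.3]
finger_gap: 0.0592
```

```bash
python3 st.py 9.95 2 25.5
python3 - <<'E'
from ov4 import *
c=cap('scene'); np.savez('scene5.npz',**{k:c[k] for k in('frame','K','pose')})
draw('scene','scene5',(205,140),8,[],'pics/s5.png',1.3)
c=cap('top'); np.savez('top5.npz',**{k:c[k] for k in('frame','K','pose')})
draw('top','top5',(155,145),8,[],'pics/t5.png',2.2)
E
```

```text
[ 0.4467 -0.0494  0.228 ] [-179.9865  -10.0057    0.0244] [ 0.6468 -0.9134 -2.3194] [-0.2859  0.1813 -0.0407] 14.425
dx,dy,h [ 1.99 -0.61 26.32]
[9.95, 2.0, 25.5] (array([ 0.  , -0.06,  0.08]), np.float64(-0.05565093715834024))
```

View pics/s5.png

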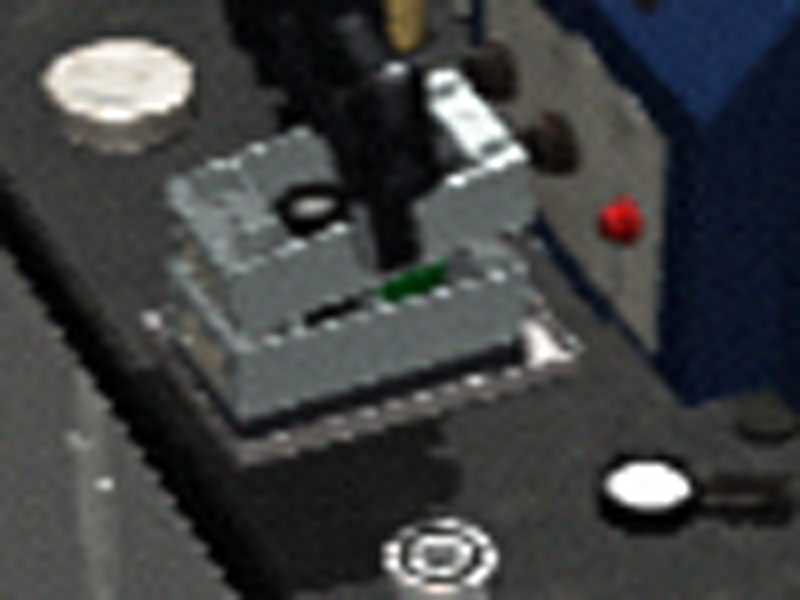

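View pics/t5.png

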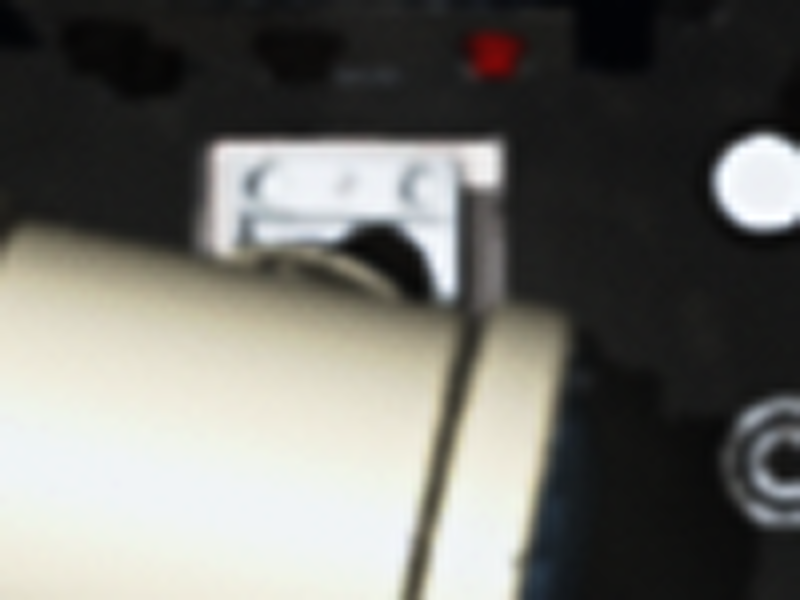

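Run:
```python
from ov4 import *
draw('scene','scene5',(205,140),8,[((10,2,-.6,26.3),(0,0,255)),((0,0,0,-15),(0,255,255))],'pics/ov5.png',1.3)
draw('scene','scene5',(205,140),8,[((10,2,-.6,26.3),(0,0,255)),((0,1,-1.5,-15),(0,255,255))],'pics/ov5b.png',1.3)
draw('top','top2',(155,145),8,[((0,0,0,-15),(0,0,255))],'pics/ov2t.png',2.4)
```

```text
(no output)
```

View pics/ov5.png

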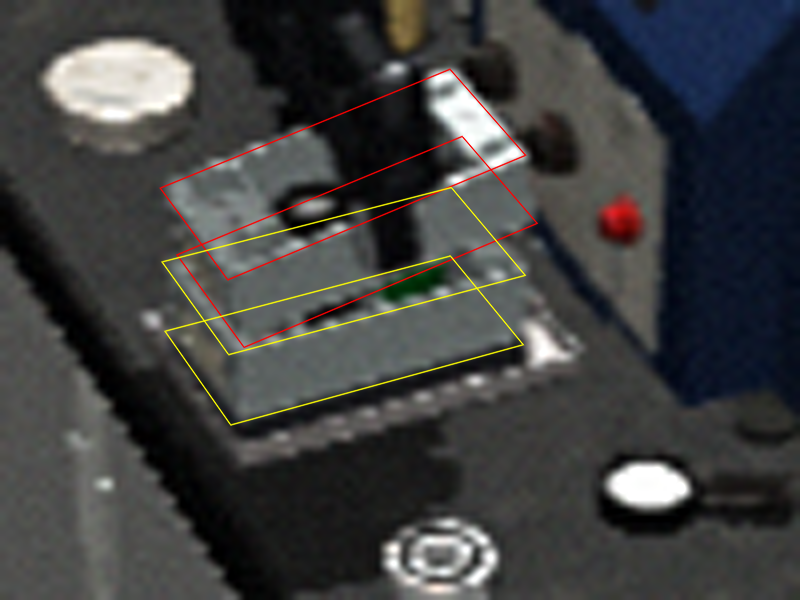

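View pics/ov5b.png

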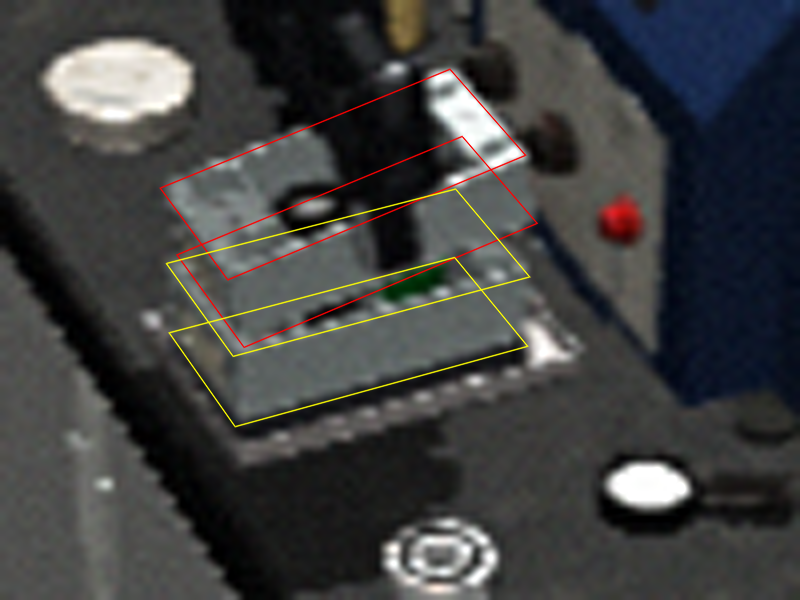

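View pics/ov2t.png

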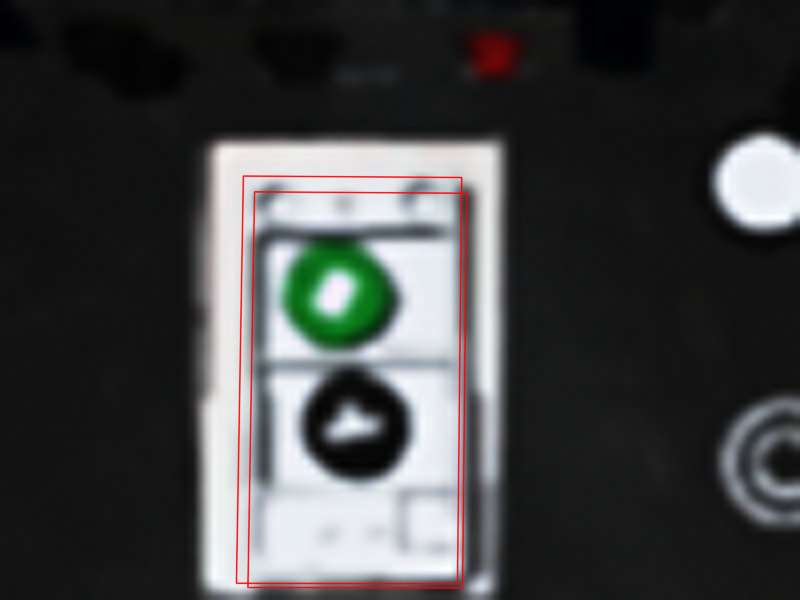

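{"op": "servo_tool", "data": {"steps": [{"dp": [0, 0.1, 0], "delta_rot": [0, 0, 0], "grip": 1}, {"dp": [0, 0, 0], "delta_rot": [0, 0, 0], "grip": 1}]}}

```text
clock: 14.78
eef_pos: [0.4466, -0.0503, 0.2277]
tcp_rot: [-180.0, -10.0, 0.0]
wrist_force: [-0.2, -0.3, -3.5]
finger_gap: 0.0595
```

{"op": "servo_tool", "data": {"steps": [{"dp": [0, 0.06, 0], "delta_rot": [0, 0, 0], "grip": 1}, {"dp": [0, 0, 0], "delta_rot": [0, 0, 0], "grip": 1}]}}

```text
clock: 15.02
eef_pos: [0.4467, -0.051, 0.2279]
tcp_rot: [-180.0, -10.0, 0.0]
wrist_force: [0.5, 0.6, -4.3]
finger_gap: 0.0591
```

{"op": "servo_tool", "data": {"steps": [{"dp": [0, 0.06, 0], "delta_rot": [0, 0, 0], "grip": 1}, {"dp": [0, 0, 0], "delta_rot": [0, 0, 0], "grip": 1}]}}

```text
clock: 15.28
eef_pos: [0.4467, -0.0517, 0.228]
tcp_rot: [-180.0, -10.0, 0.0]
wrist_force: [0.3, 0.2, -3.8]
finger_gap: 0.0592
```

{"op": "servo_tool", "data": {"steps": [{"dp": [0, 0.06, 0], "delta_rot": [0, 0, 0], "grip": 1}, {"dp": [0, 0, 0], "delta_rot": [0, 0, 0], "grip": 1}]}}

```text
clock: 15.52
eef_pos: [0.4467, -0.0522, 0.2279]
tcp_rot: [-180.0, -10.0, 0.0]
wrist_force: [0.4, 0.2, -2.9]
finger_gap: 0.0592
```

{"op": "servo_tool", "data": {"steps": [{"dp": [0, 0.05, 0], "delta_rot": [0, 0, 0], "grip": 1}, {"dp": [0, 0, 0], "delta_rot": [0, 0, 0], "grip": 1}]}}

```text
clock: 15.78
eef_pos: [0.4467, -0.0525, 0.2279]
tcp_rot: [-179.9, -10.0, 0.0]
wrist_force: [0.3, 3.4, -4.0]
finger_gap: 0.0593
```

{"op": "servo_tool", "data": {"steps": [{"dp": [-0.01, -0.17, 0.08], "delta_rot": [0, 0, 0], "grip": 1}, {"dp": [-0.15, 0, -0.03], "delta_rot": [0, 0, 0], "grip": 1}, {"dp": [-0.15, 0, -0.03], "delta_rot": [0, 0, 0], "grip": 1}, {"dp": [0, 0, 0], "delta_rot": [0, 0, 0], "grip": 1}]}}

```text
clock: 16.27
eef_pos: [0.4435, -0.0511, 0.2272]
tcp_rot: [180.0, -10.0, 0.0]
wrist_force: [0.1, 0.3, -3.7]
finger_gap: 0.0592
```

```bash
sed -i 's/-.0488/-.0508/' plan.py; python3 st.py 10 -3 25.3
```

```text
[ 0.4435 -0.0511  0.2272] [179.9874 -10.0058   0.0237] [ 0.1386  0.3358 -3.6935] [ 0.0145  0.1499 -0.0038] 16.275
dx,dy,h [-1.15 -0.32 25.58]
[10.0, -3.0, 25.3] (array([-0.19, -0.03, -0.  ]), np.float64(-0.005778279182663937))
```

{"op": "servo_tool", "data": {"steps": [{"dp": [-0.1, -0.03, -0.01], "delta_rot": [0, 0, 0], "grip": 1}, {"dp": [-0.09, 0, -0.01], "delta_rot": [0, 0, 0], "grip": 1}]}}

```text
clock: 16.52
eef_pos: [0.4421, -0.0508, 0.2274]
tcp_rot: [180.0, -10.1, 0.0]
wrist_force: [3.9, -0.1, -4.5]
finger_gap: 0.0592
```

{"op": "servo_tool", "data": {"steps": [{"dp": [-0.06, 0, -0.01], "delta_rot": [0, 0, 0], "grip": 1}, {"dp": [0, 0, 0], "delta_rot": [0, 0, 0], "grip": 1}]}}

```text
clock: 16.77
eef_pos: [0.4415, -0.0508, 0.2275]
tcp_rot: [180.0, -10.1, 0.0]
wrist_force: [5.1, -0.9, -4.1]
finger_gap: 0.059
```

{"op": "servo_tool", "data": {"steps": [{"dp": [-0.06, 0, -0.01], "delta_rot": [0, 0, 0], "grip": 1}, {"dp": [0, 0, 0], "delta_rot": [0, 0, 0], "grip": 1}]}}

```text
clock: 17.02
eef_pos: [0.4409, -0.0508, 0.2275]
tcp_rot: [180.0, -10.1, 0.0]
wrist_force: [4.6, -0.8, -4.6]
finger_gap: 0.0593
```

```bash
python3 st.py 10 -4.2 25.3
```

```text
[ 0.4409 -0.0508  0.2275] [179.9752 -10.1039   0.0354] [ 4.5503 -0.7747 -4.6304] [-0.123  -0.798   0.1494] 17.025
dx,dy,h [-3.56 -0.02 25.85]
[10.0, -4.2, 25.3] (array([-0.04, -0.  ,  0.04]), np.float64(-0.1038732988354436))
```

{"op": "servo_tool", "data": {"steps": [{"dp": [0.03, 0, -0.15], "delta_rot": [0, 0, 0], "grip": 1}, {"dp": [0, 0, 0], "delta_rot": [0, 0, 0], "grip": 1}]}}

```text
clock: 17.27
eef_pos: [0.4408, -0.0507, 0.2283]
tcp_rot: [180.0, -10.0, 0.0]
wrist_force: [6.0, -0.2, -6.3]
finger_gap: 0.0589
```

{"op": "servo_tool", "data": {"steps": [{"dp": [0.02, 0, -0.1], "delta_rot": [0, 0, 0], "grip": 1}, {"dp": [0, 0, 0], "delta_rot": [0, 0, 0], "grip": 1}]}}

```text
clock: 17.52
eef_pos: [0.4407, -0.0508, 0.2286]
tcp_rot: [180.0, -10.0, 0.0]
wrist_force: [7.9, -0.6, -10.5]
finger_gap: 0.0591
```

```bash
python3 st.py 10 -4.2 25.3
```

```text
[ 0.4407 -0.0508  0.2286] [179.9965 -10.0062   0.0314] [  7.8881  -0.6229 -10.5361] [-0.2408 -1.2445  0.1201] 17.525
dx,dy,h [-3.99  0.04 26.92]
[10.0, -4.2, 25.3] (array([-0.05,  0.  ,  0.16]), np.float64(-0.00617042876320717))
```

{"op": "servo_tool", "data": {"steps": [{"dp": [-0.04, 0, 0.24], "delta_rot": [0, 0, 0], "grip": 1}, {"dp": [-0.05, 0, 0.0], "delta_rot": [0, 0, 0], "grip": 1}, {"dp": [0, 0, 0], "delta_rot": [0, 0, 0], "grip": 1}]}}

```text
clock: 17.9
eef_pos: [0.4406, -0.0507, 0.2278]
tcp_rot: [180.0, -10.1, 0.0]
wrist_force: [6.3, -1.2, -3.4]
finger_gap: 0.0595
```

```bash
python3 st.py 10 -4.2 25.3; python3 -c "
from plan import *
print(lipdx(10,25.1))"
```

```text
[ 0.4406 -0.0507  0.2278] [179.9903 -10.1451   0.0347] [ 6.2556 -1.2456 -3.3989] [-0.0194 -0.9656  0.1216] 17.9
dx,dy,h [-3.75  0.05 26.21]
[10.0, -4.2, 25.3] (array([-0.02,  0.01,  0.08]), np.float64(-0.14512134794021492))
-4.297437040887502
```

```bash
sed -i 's/\[.4720/[.47265/' plan.py; python3 st.py 10 -4.0 25.3
cat > seq.py <<'E'
from plan import *
from scipy.spatial.transform import Rotation as R
def sched(th,g=.3,c=.4):
    t=np.radians(th); h=56*np.sin(t)+15*np.cos(t)+c; return (th,lipdx(th,h)+g,h)
def seq(ths,g=.3,c=.4):
    for a,b in zip(ths[:-1],ths[1:]):
        A=sched(a,g,c);B=sched(b,g,c); Rm=R.from_euler('xyz',[180,-a,0],degrees=True).as_matrix()
        print(a,b,np.round(Rm.T@(tcp(*B)-tcp(*A))*100,3),'rot y',b-a, np.round(B,2), pts(*B)['pintip'])
seq([10,9,8,7,6,5,4,3,2,1,0])
E
python3 seq.py
```

```text
[ 0.4406 -0.0507  0.2278] [179.9903 -10.1451   0.0347] [ 6.2556 -1.2456 -3.3989] [-0.0194 -0.9656  0.1216] 17.9
dx,dy,h [-4.4   0.05 26.21]
[10.0, -4.0, 25.3] (array([0.06, 0.01, 0.1 ]), np.float64(-0.14512134794021492))
10 9 [ 0.308 -0.     0.102] rot y -1 [ 9.   -3.51 23.98] [48.6  4.9]
9 8 [ 0.308 -0.     0.102] rot y -1 [ 8.   -3.07 23.05] [48.7  3.1]
8 7 [ 0.307 -0.     0.102] rot y -1 [ 7.   -2.66 22.11] [48.8  1.2]
7 6 [ 0.307 -0.     0.102] rot y -1 [ 6.   -2.27 21.17] [48.8 -0.6]
6 5 [ 0.307 -0.     0.102] rot y -1 [ 5.   -1.89 20.22] [48.8 -2.4]
5 4 [ 0.306 -0.     0.101] rot y -1 [ 4.   -1.53 19.27] [48.7 -4.3]
4 3 [ 0.306 -0.     0.101] rot y -1 [ 3.   -1.2  18.31] [48.7 -6.1]
3 2 [ 0.306 -0.     0.101] rot y -1 [ 2.   -0.88 17.35] [48.5 -7.9]
2 1 [ 0.306 -0.     0.101] rot y -1 [ 1.   -0.58 16.38] [48.4 -9.8]
1 0 [ 0.305 -0.     0.101] rot y -1 [ 0.  -0.3 15.4] [ 48.2 -11.6]
```

{"op": "servo_tool", "data": {"steps": [{"dp": [0.08, 0, 0.08], "delta_rot": [0, 0, 0], "grip": 1}, {"dp": [0, 0, 0], "delta_rot": [0, 0, 0], "grip": 1}]}}

```text
clock: 18.15
eef_pos: [0.4412, -0.0507, 0.227]
tcp_rot: [180.0, -10.1, 0.0]
wrist_force: [4.8, 0.1, -0.1]
finger_gap: 0.0594
```

{"op": "servo_tool", "data": {"steps": [{"dp": [0.308, 0, 0.102], "delta_rot": [0, -1, 0], "grip": 1}, {"dp": [0.308, 0, 0.102], "delta_rot": [0, -1, 0], "grip": 1}, {"dp": [0, 0, 0], "delta_rot": [0, 0, 0], "grip": 1}]}}

```text
clock: 18.52
eef_pos: [0.4479, -0.0507, 0.2255]
tcp_rot: [-180.0, -8.0, 0.0]
wrist_force: [4.0, 0.6, 1.4]
finger_gap: 0.0592
```

```bash
python3 st.py 8 -3.07 23.05 7 -2.66 22.11
```

```text
[ 0.4479 -0.0507  0.2255] [-179.9997   -7.9853    0.0407] [3.9558 0.6246 1.3833] [-0.0838 -0.5857  0.1134] 18.525
dx,dy,h [-3.03  0.08 22.98]
[8.0, -3.07, 23.05] (array([-0.01,  0.01, -0.01]), np.float64(0.014663915121333915))
[7.0, -2.66, 22.11] (array([0.3 , 0.01, 0.09]), np.float64(-0.9853360848786661))
```

{"op": "servo_tool", "data": {"steps": [{"dp": [0.325, 0, 0.07], "delta_rot": [0, -1, 0], "grip": 1}, {"dp": [0.31, 0, 0.09], "delta_rot": [0, -1, 0], "grip": 1}, {"dp": [0, 0, 0], "delta_rot": [0, 0, 0], "grip": 1}]}}

```text
clock: 18.9
eef_pos: [0.4543, -0.0507, 0.2246]
tcp_rot: [180.0, -6.0, 0.0]
wrist_force: [4.1, 0.9, -0.1]
finger_gap: 0.0593
```

```bash
python3 st.py 6 -2.27 21.17 5 -1.89 20.22
python3 - <<'E'
from ov4 import *
c=cap('scene'); np.savez('scene6.npz',**{k:c[k] for k in('frame','K','pose')})
draw('scene','scene6',(205,140),8,[],'pics/s6.png',1.2)
E
```

```text
[ 0.4543 -0.0507  0.2246] [179.9993  -5.9706   0.037 ] [ 4.0697  0.9405 -0.0837] [-0.0737 -0.6579  0.1494] 18.9
dx,dy,h [-2.2   0.08 21.46]
[6.0, -2.27, 21.17] (array([-0.02,  0.01,  0.03]), np.float64(0.029398790184563595))
[5.0, -1.89, 20.22] (array([0.29, 0.01, 0.13]), np.float64(-0.9706012098154364))
```

View pics/s6.png

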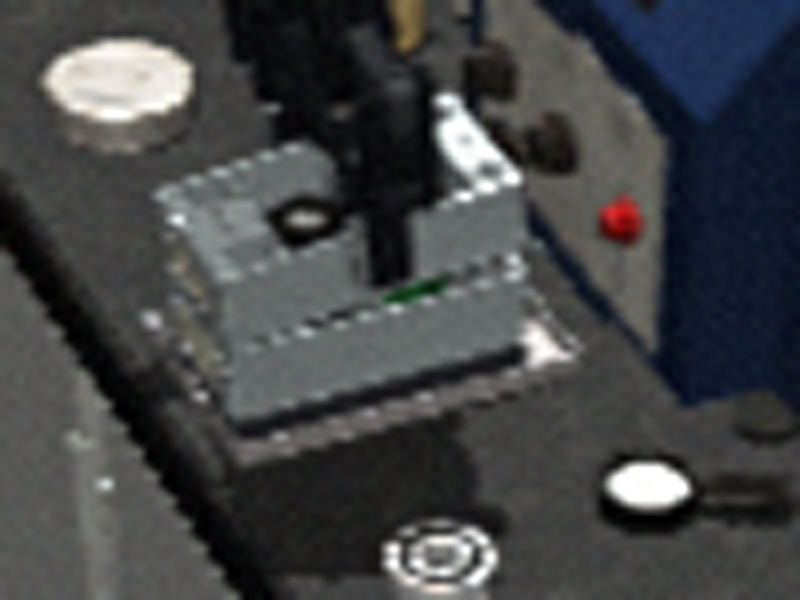

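The image shows the upper tray hooked at the heel (zoom about (225,290)) and still tilted 6°, with toe ends in line at about (520,190)/(520,265). Forces are low, so I let the toe down.

{"op": "servo_tool", "data": {"steps": [{"dp": [0.315, 0.01, 0.11], "delta_rot": [0, -1, 0], "grip": 1}, {"dp": [0, 0, 0], "delta_rot": [0, 0, 0], "grip": 1}]}}

```text
clock: 19.2
eef_pos: [0.4574, -0.0508, 0.2239]
tcp_rot: [-180.0, -5.0, 0.0]
wrist_force: [4.5, 0.2, 0.1]
finger_gap: 0.0592
```

{"op": "servo_tool", "data": {"steps": [{"dp": [0.31, 0, 0.1], "delta_rot": [0, -1, 0], "grip": 1}, {"dp": [0, 0, 0], "delta_rot": [0, 0, 0], "grip": 1}]}}

```text
clock: 19.45
eef_pos: [0.4606, -0.0507, 0.2232]
tcp_rot: [-180.0, -4.0, 0.0]
wrist_force: [5.3, 1.2, -0.4]
finger_gap: 0.0588
```

```bash
python3 st.py 4 -1.53 19.27 3 -1.2 18.31
```

```text
[ 0.4606 -0.0507  0.2232] [-179.9875   -3.9684    0.0361] [ 5.337   1.1848 -0.3851] [ 0.048  -0.7118  0.1066] 19.45
dx,dy,h [-1.44  0.06 19.56]
[4.0, -1.53, 19.27] (array([-0.02,  0.01,  0.03]), np.float64(0.03161812249517393))
[3.0, -1.2, 18.31] (array([0.29, 0.01, 0.13]), np.float64(-0.9683818775048261))
```

{"op": "servo_tool", "data": {"steps": [{"dp": [0.34, 0.01, 0.11], "delta_rot": [0, -1, 0], "grip": 1}, {"dp": [0, 0, 0], "delta_rot": [0, 0, 0], "grip": 1}]}}

```text
clock: 19.7
eef_pos: [0.464, -0.0508, 0.2221]
tcp_rot: [-180.0, -2.9, 0.0]
wrist_force: [4.6, 1.6, -0.3]
finger_gap: 0.059
```

{"op": "servo_tool", "data": {"steps": [{"dp": [0.32, 0, 0.1], "delta_rot": [0, -1, 0], "grip": 1}, {"dp": [0, 0, 0], "delta_rot": [0, 0, 0], "grip": 1}]}}

```text
clock: 19.95
eef_pos: [0.4671, -0.0508, 0.2211]
tcp_rot: [-180.0, -1.9, 0.0]
wrist_force: [3.4, 2.2, -0.9]
finger_gap: 0.0591
```

```bash
python3 st.py 2 -.88 17.35 1 -.58 16.38
```

```text
[ 0.4671 -0.0508  0.2211] [-179.9775   -1.9129    0.0378] [ 3.364   2.2464 -0.9309] [ 0.2612 -0.5008  0.1407] 19.95
dx,dy,h [-0.67  0.   17.18]
[2.0, -0.88, 17.35] (array([-0.05,  0.  , -0.02]), np.float64(0.08706487197279089))
[1.0, -0.58, 16.38] (array([0.26, 0.  , 0.08]), np.float64(-0.9129351280272091))
```

{"op": "servo_tool", "data": {"steps": [{"dp": [0.32, -0.03, 0.1], "delta_rot": [0, -1, 0], "grip": 1}, {"dp": [0, 0, 0], "delta_rot": [0, 0, 0], "grip": 1}]}}

```text
clock: 20.2
eef_pos: [0.4703, -0.0506, 0.2202]
tcp_rot: [180.0, -0.9, 0.0]
wrist_force: [3.8, 1.2, -1.5]
finger_gap: 0.0587
```

{"op": "servo_tool", "data": {"steps": [{"dp": [0.31, 0, 0.1], "delta_rot": [0, -0.9, 0], "grip": 1}, {"dp": [0, 0, 0], "delta_rot": [0, 0, 0], "grip": 1}]}}

```text
clock: 20.45
eef_pos: [0.4733, -0.0506, 0.2191]
tcp_rot: [-180.0, 0.0, 0.0]
wrist_force: [0.6, -0.2, -2.6]
finger_gap: 0.059
```

```bash
python3 st.py 0 0 15
```

```text
[ 0.4733 -0.0506  0.2191] [-179.9899    0.0286    0.0215] [ 0.6154 -0.1659 -2.6148] [ 0.0752 -0.1518  0.0049] 20.45
dx,dy,h [ 0.07  0.18 15.08]
[0.0, 0.0, 15.0] (array([-0.01,  0.02,  0.01]), np.float64(0.028569258209898158))
```

Level and at h≈15.1 mm, which is home. I press lightly down, then look before letting go.

{"op": "servo_tool", "data": {"steps": [{"dp": [0, 0, 0.06], "delta_rot": [0, 0, 0], "grip": 1}, {"dp": [0, 0, 0], "delta_rot": [0, 0, 0], "grip": 1}]}}

```text
clock: 20.7
eef_pos: [0.4732, -0.0506, 0.219]
tcp_rot: [-180.0, -0.0, 0.0]
wrist_force: [-1.9, 1.1, -0.4]
finger_gap: 0.0593
```

```bash
python3 st.py 0 0 15
python3 - <<'E'
from ov4 import *
c=cap('scene'); np.savez('scene7.npz',**{k:c[k] for k in('frame','K','pose')})
draw('scene','scene7',(205,140),8,[],'pics/s7.png',1.1)
E
```

```text
[ 0.4732 -0.0506  0.219 ] [-179.9998   -0.0351    0.0247] [-1.8779  1.1048 -0.3537] [0.1635 0.3286 0.0495] 20.7
dx,dy,h [ 0.11  0.2  15.  ]
[0.0, 0.0, 15.0] (array([-0.  ,  0.02,  0.  ]), np.float64(-0.0351448739018067))
```

View pics/s7.png

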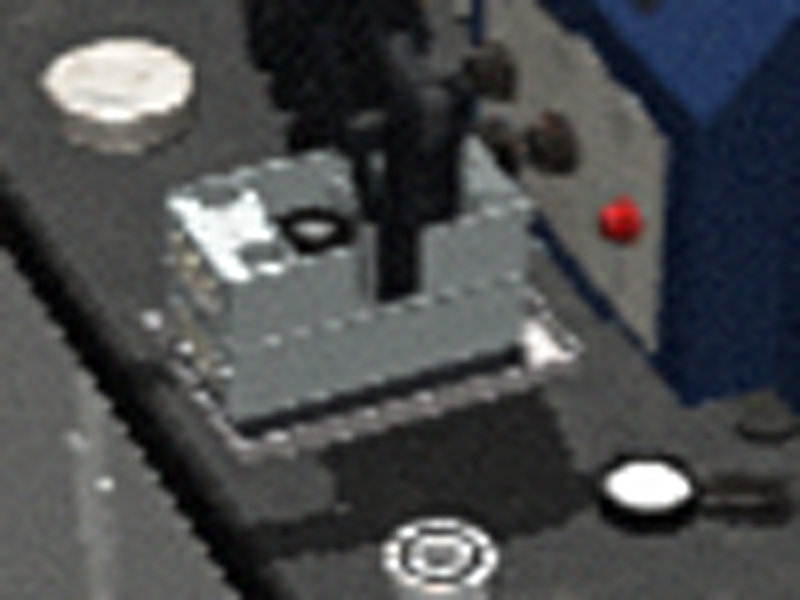

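{"op": "servo_tool", "data": {"steps": [{"dp": [0, 0, 0.03], "delta_rot": [0, 0, 0], "grip": 1}, {"dp": [0, 0, 0], "delta_rot": [0, 0, 0], "grip": -1}, {"dp": [0, 0, 0], "delta_rot": [0, 0, 0], "grip": -1}, {"dp": [0, 0, 0], "delta_rot": [0, 0, 0], "grip": -1}, {"dp": [0, 0, 0], "delta_rot": [0, 0, 0], "grip": -1}, {"dp": [0, 0, -1], "delta_rot": [0, 0, 0], "grip": -1}, {"dp": [0, 0, -4], "delta_rot": [0, 0, 0], "grip": -1}, {"dp": [0, 0, -4], "delta_rot": [0, 0, 0], "grip": -1}, {"dp": [-4, 0, -3], "delta_rot": [0, 0, 0], "grip": -1}, {"dp": [-4, 3, 0], "delta_rot": [0, 0, 0], "grip": -1}, {"dp": [0, 5.5, 0], "delta_rot": [0, 0, 0], "grip": -1}, {"dp": [0, 5.5, 0], "delta_rot": [0, 0, 0], "grip": -1}]}}

```text
clock: 22.25
eef_pos: [0.3926, -0.1917, 0.3403]
tcp_rot: [179.9, -0.3, 0.1]
wrist_force: [0.7, -0.2, 0.7]
finger_gap: 0.0853
```

{"op": "servo_tool", "data": {"steps": [{"dp": [0, 5.5, 0], "delta_rot": [0, 0, 0], "grip": -1}, {"dp": [0, 5.5, 0], "delta_rot": [0, 0, 0], "grip": -1}, {"dp": [0, 0, 0], "delta_rot": [0, 0, 0], "grip": -1}]}}

```text
clock: 22.62
eef_pos: [0.3927, -0.3037, 0.3385]
tcp_rot: [180.0, -0.0, -0.2]
wrist_force: [-0.5, 0.9, 0.6]
finger_gap: 0.0856
```

Run:
```python
from ov4 import *
np.set_printoptions(precision=4,suppress=True)
s=manip.read_state(); print(s['eef_pos'],s['wrist_force'],s['clock'])
for cam,o in (('scene',(205,140)),('top',(155,145))):
    c=cap(cam); np.savez(cam+'8.npz',**{k:c[k] for k in('frame','K','pose')})
    draw(cam,cam+'8',o,8,[],f'pics/{cam}8.png',1.2 if cam=='scene' else 2.3)
    cv2.imwrite(f'pics/{cam}8f.png',cv2.resize(c['frame'][:,:,::-1],(768,576)))
    for t in ('bearing_mid','loupe_mid','ref_block_mid','puck_toe_mid','puck_heel_mid','pin_tray_mid'):
        print(cam,t,[(np.round(toW(c,x['location']),3),round(x['confidence'],2)) for x in manip.spot_in(cam,t)[:3]])
```

```text
[ 0.3927 -0.3037  0.3385] [-0.5181  0.907   0.6169] 22.625
scene bearing_mid [(array([ 0.452, -0.177,  0.012]), 0.48), (array([ 0.442, -0.087,  0.01 ]), 0.35), (array([ 0.432, -0.066,  0.068]), 0.32)]
scene loupe_mid []
scene ref_block_mid [(array([0.454, 0.123, 0.017]), 0.5)]
scene puck_toe_mid [(array([ 0.449, -0.443,  0.02 ]), 0.74), (array([ 0.501, -0.405,  0.017]), 0.58)]
scene puck_heel_mid [(array([ 0.463, -0.054,  0.066]), 0.58)]
scene pin_tray_mid [(array([ 0.44 , -0.062,  0.065]), 0.75)]
top bearing_mid [(array([ 0.455, -0.173,  0.007]), 0.55)]
top loupe_mid [(array([ 0.539, -0.169,  0.012]), 0.84)]
top ref_block_mid [(array([0.459, 0.137, 0.02 ]), 0.89)]
top puck_toe_mid [(array([ 0.489, -0.022,  0.007]), 0.7), (array([ 0.494, -0.061,  0.065]), 0.66)]
top puck_heel_mid [(array([ 0.457, -0.054,  0.07 ]), 0.54)]
top pin_tray_mid [(array([ 0.475, -0.049,  0.065]), 0.77)]
```

View pics/scene8.png

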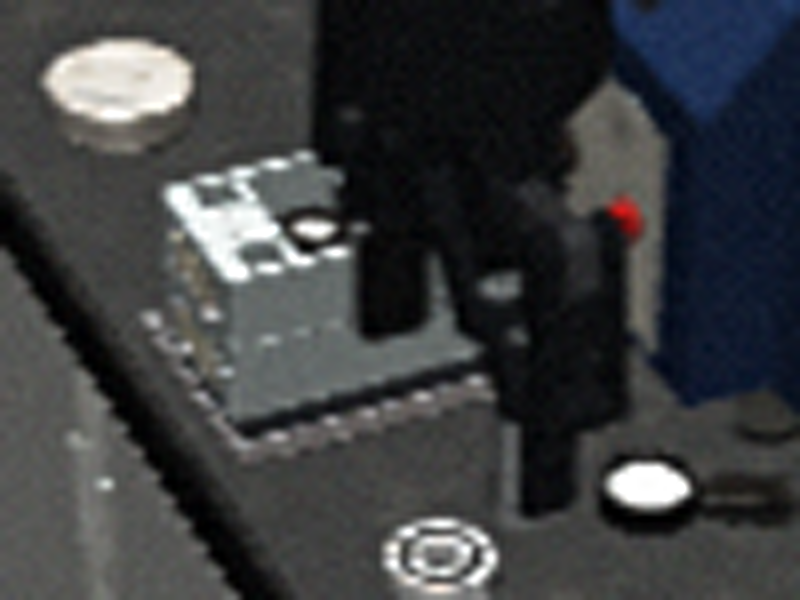

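View pics/top8.png

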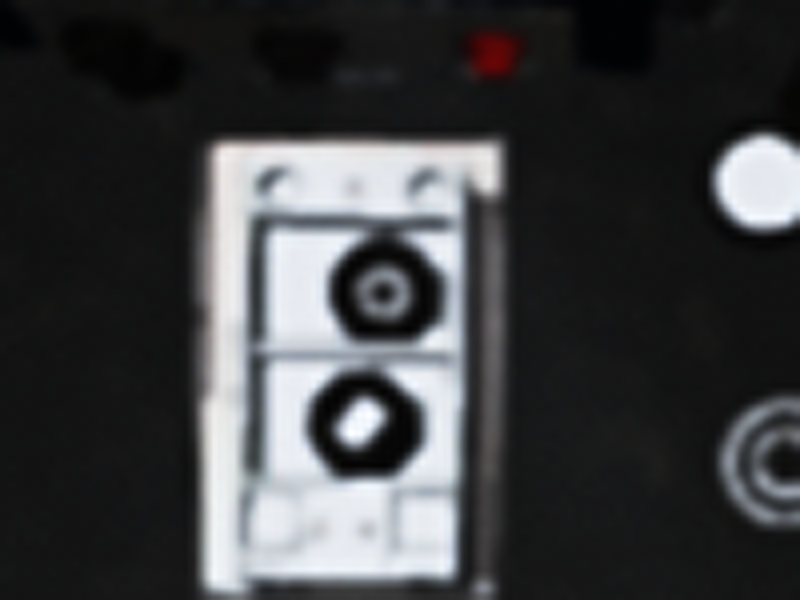

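{"op": "servo_tool", "data": {"steps": [{"dp": [0, 5, 0], "delta_rot": [0, 0, 0], "grip": -1}, {"dp": [0, 5, 0], "delta_rot": [0, 0, 0], "grip": -1}, {"dp": [0, 5, 0], "delta_rot": [0, 0, 0], "grip": -1}, {"dp": [-5, 3, 0], "delta_rot": [0, 0, 0], "grip": -1}, {"dp": [0, 0, 0], "delta_rot": [0, 0, 0], "grip": -1}]}}

```text
clock: 23.95
eef_pos: [0.3408, -0.483, 0.3376]
tcp_rot: [-180.0, 0.0, -0.3]
wrist_force: [0.4, 0.3, 0.8]
finger_gap: 0.0852
```

Run:
```python
from ov4 import *
c=cap('scene'); np.savez('scene9.npz',**{k:c[k] for k in('frame','K','pose')})
draw('scene','scene9',(205,140),8,[],'pics/s9.png',1.2)
draw('scene','scene9',(205,140),8,[((0,0,0,15),(0,0,255))],'pics/s9o.png',1.2)
```

```text
(no output)
```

View pics/s9.png

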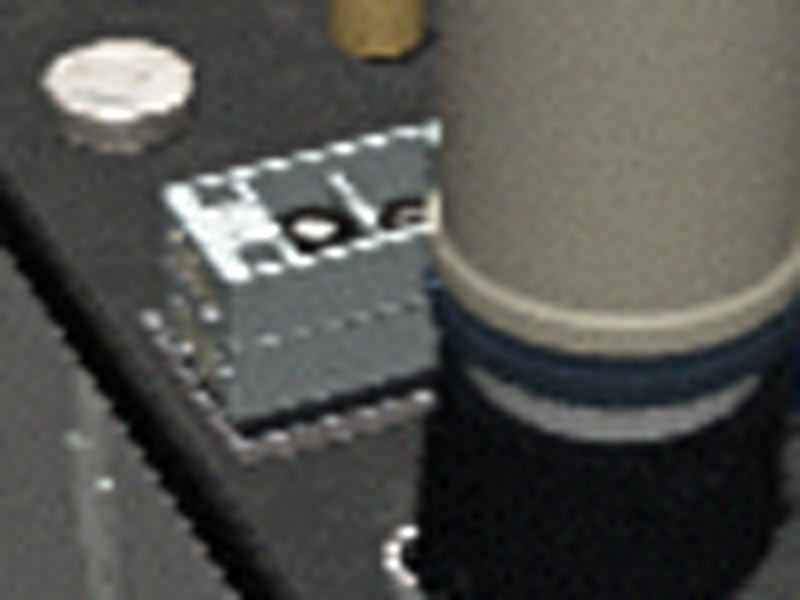

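View pics/s9o.png

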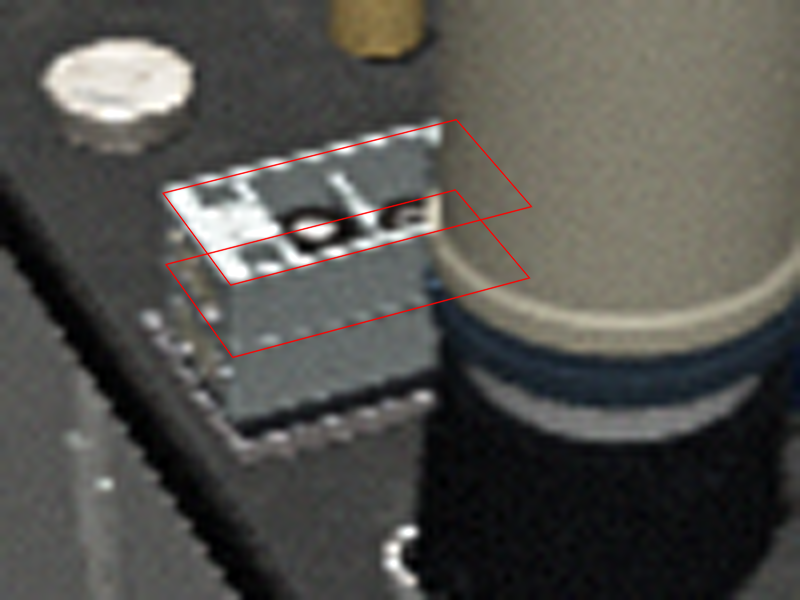

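{"op": "servo_tool", "data": {"steps": [{"dp": [-5, 3, 0], "delta_rot": [0, 0, 0], "grip": -1}, {"dp": [-5, 3, -2], "delta_rot": [0, 0, 0], "grip": -1}, {"dp": [-5, 3, -3], "delta_rot": [0, 0, 0], "grip": -1}, {"dp": [-2, 1, -1], "delta_rot": [0, 0, 0], "grip": -1}, {"dp": [0, 0, 0], "delta_rot": [0, 0, 0], "grip": -1}]}}

```text
clock: 24.62
eef_pos: [0.1755, -0.5794, 0.3978]
tcp_rot: [179.9, -0.2, -0.0]
wrist_force: [0.3, 0.2, -0.6]
finger_gap: 0.0856
```

Run:
```python
from ov4 import *
c=cap('scene'); np.savez('scene10.npz',**{k:c[k] for k in('frame','K','pose')})
draw('scene','scene10',(205,140),8,[],'pics/s10.png',1.2)
```

```text
(no output)
```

View pics/s10.png

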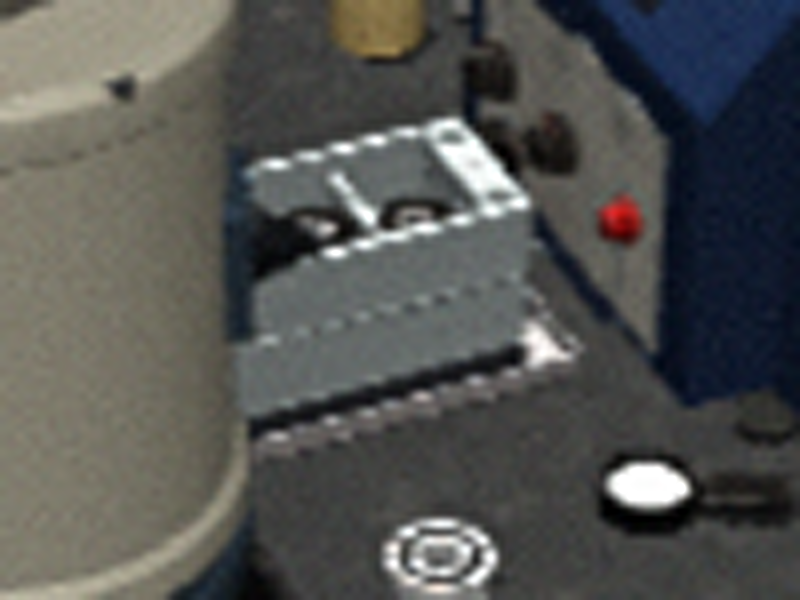

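The toe end is flush too: the seam is closed along its length to (525,275), the rim is level at (530,200), and both specimens are inside. I hand in.

```bash
python3 -c "
from station import manip
print(manip.finish_job())"
```

```text
the job is handed in; nothing more can be done
None
```

The loose tray is stacked on the lower tray in the pan, the same way round, and the job was handed in at about 24.7 s.

**What I did:**
- **Squaring:** I closed the gripper on the lower tray and dragged it to the heel wall. Releasing it shifted it again: the slots later felt 2 mm off in y, and it still slid 1 to 2 mm in x under the hooks.
- **Hooking:** I carried the loose tray round in front of the machines and lowered it tilted 10° heel-down. I centred it by feeling both sides of the slots, then moved it to -x until the shanks met the lips.
- **Hook test:** a small lift gave about 7 N of extra resistance, which confirmed the hooks were under the lips.
- **Lowering the toe:** I turned it down in 1° steps; wrist force stayed under about 6 N.

**Last checks:**
- **Before release:** the tray read 0.0° pitch, with its centre 15.0 mm above the lower rim, against 15 mm for home.
- **After release:** the pictures show the seam closed from heel to toe, the rim level and both specimens in their compartments.
- **Surroundings:** the bearing, loupe and reference block look unmoved. The detector did not find the loupe in one scene picture, but it is visible there and the top camera found it. The detector's reference block position differed between scene pictures by about 2 cm in x, but the top camera had it in the same place before and after, within about 3 mm.
- **Disagreement:** one top-camera detection of the toe specimen lay beside the stack. I took it as false, because the picture shows both specimens in the tray.

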